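# Comb spacer sticks into rows with a hand rake

### The job

An album is to be laid on spacer sticks to air. Pick up the hand rake and with it comb the three scattered wooden sticks into rows on the board: one stick lying along each of the three dark lines, covering it, parallel to it and wholly on the board. Move the sticks with the rake only, never with the gripper, do not disturb the weight on the board or the red-lidded jar beside it, and at the end stand the rake on its tines to one side, well clear of the rows.

Things in the scene. Friction and masses are not known exactly. Their poses are not given: they have to be found in the camera images.
- board_mid (a point): centre of the top face of a fixed plywood board, 300 (x) x 560 (y) x 12 mm, lying on the table; x, y are the board's own axes, turned a little from the world's. Three flush dark lines along its x, 240 mm long, at board y = -45, 0, +45 mm, are the rows. At the start one stick lies on either side of them; the third stick lies further out on one side, the weight on the other
- stick_a_mid (a point): square wooden spacer stick, dark wood, 140 x 14 x 14 mm, about 0.04 kg, loose, lying flat on the board; the three are alike. This point is its centre (7 mm above the board), x along its length, z up. Slides when pushed, does not roll
- stick_b_mid (a point): square wooden spacer stick, dark wood, 140 x 14 x 14 mm, about 0.04 kg, loose, lying flat on the board; the three are alike. This point is its centre (7 mm above the board), x along its length, z up. Slides when pushed, does not roll
- stick_c_mid (a point): square wooden spacer stick, dark wood, 140 x 14 x 14 mm, about 0.04 kg, loose, lying flat on the board; the three are alike. This point is its centre (7 mm above the board), x along its length, z up. Slides when pushed, does not roll
- stick_a: stick a, origin at the centre of its underside, x along its length
- stick_b: stick b, the same
- stick_c: stick c, the same
- rake_grip (a point): middle of the rake's upright wooden grip, 85 mm above its tine tips; x along the rake's head, z up. The grip is a plate 50 (x) x 16 (y) mm, from 50 to 109 mm above the tine tips: grasp it across its 16 mm from above. Weight about 0.18 kg; it stands by itself on its tines, at first on the board amid the rows, and is alike both ways round
- rake: the rake, origin midway between the tine tips, at their level. Metal head 100 (x) x 26 (y) mm, 30 to 44 mm above the tips (a 58 x 22 mm collar up to 50 mm); under it two straight rows of five steel tines, 6 mm thick, 22 mm apart along x (outermost centred at x = -44 and +44 mm), outer faces of the rows at y = -14 and +14 mm
- weight: grey cloth-covered weight, 100 (x) x 46 (y) x 27 mm, about 0.9 kg, lying loose on the board; origin at the centre of its underside. To be left where it is
- jar: white paste jar with a red lid, 57 mm across, 75 mm high, standing off the far left corner of the board; origin under its centre. Bystander
Things that resemble listed ones, but are neither listed nor needed, are in the scene too. What is shaped like the stick_c but blue or green is not meant.

How it is judged:
On the way:
1. the rake is held and lifted off the board (height (world z) of rake_grip above 0.104 m and contact force between the fingers and rake above 1 N), for 0.1 s.
At the end, for the whole second after the job is handed in: A stick on each line: centre within 10 mm of it sideways, within 80 mm of board middle lengthwise, parallel within 0.12 rad, flat, at rest. Rake upright on its tines (0.1 rad), at rest, centre over 105 mm left or right of the middle line or over 200 mm in front of or behind the board middle (x of stick_a_mid in the frame of board_mid between -0.08 and 0.08 m and z of stick_a_mid in the frame of board_mid between 0.003 and 0.011 m and angle between the x axis of each of stick_a_mid, stick_b_mid, stick_c_mid and the x axis of board_mid, either way round below 0.12 rad and linear speed of each of stick_a, stick_b, stick_c, rake below 0.02 m/s and x of stick_b_mid in the frame of board_mid between -0.08 and 0.08 m and z of stick_b_mid in the frame of board_mid between 0.003 and 0.011 m and x of stick_c_mid in the frame of board_mid between -0.08 and 0.08 m and z of stick_c_mid in the frame of board_mid between 0.003 and 0.011 m and (y of stick_a_mid in the frame of board_mid between -0.055 and -0.035 m or y of stick_b_mid in the frame of board_mid between -0.055 and -0.035 m or y of stick_c_mid in the frame of board_mid between -0.055 and -0.035 m) and (y of stick_a_mid in the frame of board_mid between -0.01 and 0.01 m or y of stick_b_mid in the frame of board_mid between -0.01 and 0.01 m or y of stick_c_mid in the frame of board_mid between -0.01 and 0.01 m) and (y of stick_a_mid in the frame of board_mid between 0.035 and 0.055 m or y of stick_b_mid in the frame of board_mid between 0.035 and 0.055 m or y of stick_c_mid in the frame of board_mid between 0.035 and 0.055 m) and angle between rake_grip's own z axis and vertical below 0.1 rad and height (world z) of rake_grip below 0.105 m and (y of rake_grip in the frame of board_mid above 0.105 m or y of rake_grip in the frame of board_mid below -0.105 m or x of rake_grip in the frame of board_mid above 0.2 m or x of rake_grip in the frame of board_mid below -0.2 m)); the robot touches nothing.
It fails at once if the robot itself touches a stick (contact force between any of the fingers, the arm and stick_a above 0.3 N or contact force between any of the fingers, the arm and stick_b above 0.3 N or contact force between any of the fingers, the arm and stick_c above 0.3 N).
It fails at once if the weight is pushed more than 12 mm (distance of weight from where it was at the start of the episode above 0.012 m).
It fails at once if the jar is pushed more than 15 mm (distance of jar from where it was at the start of the episode above 0.015 m).
It also fails if it takes over 56 s, if anything falls off the work surface, if the arm or the gripper's body presses on something with over 40 N, if the wrist force passes 120 N, or if a joint passes its speed limit or range.

### The arm

A 6-joint arm with a two-finger parallel gripper is mounted at the origin on the work surface; the furniture and walls round the work are solid. World frame = base frame: x ahead of the robot, y to its left, z up, the work surface at z = 0. Lengths are in m, angles in rad, forces in N, time in s.
With the tool pointing down it reaches from about 0.25 to 0.8 m from the base axis. Payload 3.9 kg.
Tool frame: the origin (TCP) lies midway between the tips of the shut fingers; the grasp point (between the pads) lies 19 mm behind it; z points along the fingers, x is the direction in which the jaws open and shut, and the axes are right-handed (so a half turn about z gives the same grasp; the last joint's range is limited). The gripper opens to 85 mm and grips with 20 to 120 N. Pads are 22 mm wide; open, the fingers measure 114 mm over their backs; the gripper's body (76 mm by 85 mm) begins 54 mm behind the grasp point. The pads swing forward as they close: fully open they stand 13 mm farther back than shut.
Start: joints at [-1.24, 0.26, -0.138, 1.173, 0, 1.571], TCP at [0.171, -0.497, 0.231] pointing down, gripper open.
Joint ranges: [-2.78, 2.78], [-0.83, 1.72], [-1.28, 1.37], [-1.9, 2.12], [-1.57, 1.48], [-3.14, 3.14]. Speed limits (rad/s): [2.57, 2.57, 3.14, 3.14, 3.14, 3.14].

### API

Orientations are given as a unit quaternion [w, x, y, z].
In Python, from cell import robot, cams gives the robot as it stands.
- The arm moves only by the tool send_rows, never from a script. Its argument "motion" is text: rows parted by semicolons, each of 7 numbers parted by spaces: the closure, from -1 (fully open) to 1 (shut), so that 0 is half open, then the shift along the tool's x, y, z in mm, then the turn, a rotation vector about the tool's x, y, z in degrees. A call has exactly 8 rows; each row shifts and turns the commanded pose from where the row before left it, along the tool's axes as they then stand; what a row does not reach is not made up. A row lasts 1/10 s, in which the tool goes at most 50 mm and 8.59 degrees, less where a joint would pass 70% of its speed; a pose out of reach is approached as far as the arm can. A call is refused whole if a number of a shift passes 50 or a number of a turn 8.59, either way. A call with a gripper value outside its range is refused whole. The fingers move at their own pace and stop on an object; "grip_force" is the grip in N (left out, the last holds). Time passes only in rows, so rows that do not move let the fingers close, or fill a call up. It gives the time, the measured TCP pose, the force and the opening at its end, in the units of the state.
- robot.observe(): the state, without advancing time (a new reading comes with each control period).
- cams.camera(name): name is "side" or "top"; returns a dict with "image" (420x560x3 uint8, blue, green, red), "fovy" (degrees; the focal length in pixels is half the picture's height over the tangent of half this angle, whatever the lens; pixels are square), "cx", "cy" (the principal point, pixels), "distortion" ([k1, k2, p1, p2, k3] as OpenCV has them; the pictures are not rectified), "eye" and "orientation" of the camera in the world. Camera axes: x right, y up, looking along -z (the intrinsics and any distortion apply to the point x, -y, -z); pixel columns grow to the right and rows downward; lengths in m; the calibration is good to about 2 mm. A picture is of the moment at which its call begins. There is no depth.
- robot.finish_job(): hands the job in, once; it reports no verdict.
Trained networks look in a picture, given as the dict that the camera call returned (one of the last four; its "shot" number tells which), for a name from the list of things; names that differ only in an ending like _2 or _b are one class to them, and where a whole thing is asked for, a point or a joint stands for the part that bears it (a point fixed in the world has none). Each returns a list of dicts, best first, with "conf" (0 to 1); they miss things now and then, are a little off and sometimes report something else, mostly with a low value. They report only what shows in the picture. A call takes as long as a camera call. They do not tell look-alikes from the thing itself.
- cams.outline_of(picture, query): "region" (420x560 bool, what is visible of it) and "position" ([column, row] in pixels, amid what is visible of it).
The state is a dict: "clock": time; "q": joint angles; "joint_velocities": joint speeds; "tau": joint torques, N m; "eef_pos": TCP position; "tool_rot": TCP orientation; "wrist_force": force on the tool from outside, world axes, zero at the start; "moment": the same for the moment, N m; "finger_gap": opening from 0.0 (shut) to 1.0 (fully open).
Only numpy, scipy, OpenCV 4.12 (cv2) and the standard library are available. Lean on these libraries where they do the work, as an engineer would, in place of code of your own. Each camera call takes 0.05 s, during which the arm holds its last target.

## Working session

There is one attempt and no reset: what is moved stays moved. The work goes in short steps, Python scripts to look and compute and a tool call to move; the robot and the scene stay as the last step left them, time stands still between calls to the robot, and variables do not carry over. Pictures are saved under pics/ and viewed, and the job is handed in when it is done.

Besides the shell and the picture viewer there is one more tool, called as name(argument=value, ...) on one line, values as JSON. send_rows: Moves the arm, as the interface text tells. Its arguments: {"type":"object","properties":{"motion":{"type":"string"},"grip_force":{"type":"number"}},"required":["motion"]}

```bash
ls; mkdir -p pics; python3 - <<'E'
from cell import robot,cams
import cv2
for n in ["top","side"]:
    p=cams.camera(n); cv2.imwrite(f"pics/{n}0.png",p["image"])
    print(n,{k:p[k] for k in p if k!="image"})
    for q in ["stick_a","rake","weight","jar","rake_grip","board_mid"]:
        try:
            for o in cams.outline_of(p,q): print(q,round(o["conf"],2),o["position"],o["region"].sum())
        except Exception as e: print(q,e)
print(robot.observe())
E
```

```text
pics
top {'fovy': 57.206656622089945, 'cx': 274.41774222403797, 'cy': 208.8027212672299, 'distortion': array([-0.11004367,  0.        ,  0.        ,  0.        ,  0.        ]), 'eye': array([0.20880367, 0.09140776, 1.21398419]), 'orientation': array([-0.69637122, -0.06345232,  0.06407367,  0.71199403]), 'shot': 1}
stick_a 0.73 [230.9, 165.6] 134
stick_a 0.71 [263.5, 165.5] 184
stick_a 0.64 [349.7, 235.0] 233
stick_a 0.54 [337.2, 155.4] 213
stick_a 0.5 [205.2, 291.6] 168
rake 0.84 [296.5, 156.2] 275
rake 0.35 [374.5, 164.9] 472
weight 0.55 [377.0, 165.1] 520
jar 0.89 [184.0, 130.3] 375
jar 0.58 [376.1, 166.7] 442
rake_grip 0.78 [295.5, 150.6] 259
board_mid 0.57 [297.6, 167.2] 14276
side {'fovy': 47.80739173274422, 'cx': 288.88520163117363, 'cy': 206.26254572500048, 'distortion': array([0.05450066, 0.        , 0.        , 0.        , 0.        ]), 'eye': array([0.35883208, 1.03930752, 0.80361216]), 'orientation': array([-0.03171461, -0.02354145,  0.44261836,  0.89583982]), 'shot': 2}
stick_a 0.9 [236.9, 229.7] 368
stick_a 0.84 [237.6, 258.5] 444
stick_a 0.65 [334.3, 178.1] 275
stick_a 
[... 258 characters left out ...]
87 [248.3, 220.5] 12259
{'clock': 0.7, 'q': array([-1.24002964e+00,  2.59961097e-01, -1.38100407e-01,  1.17273546e+00,
       -5.38769882e-06,  1.57083044e+00]), 'joint_velocities': array([-0.00036565, -0.00039039, -0.00158961,  0.0005703 ,  0.00196499,
       -0.00144841]), 'tau': array([ 2.13439939e-04, -4.05480731e+01,  2.54185331e+01,  8.02802751e-04,
       -1.67822673e-04,  7.99639480e-06]), 'eef_pos': array([ 0.17049336, -0.49651791,  0.23132458]), 'tool_rot': array([ 2.00653640e-06,  8.13859936e-01, -5.81061103e-01, -1.82566125e-06]), 'wrist_force': array([0.50747686, 0.59406566, 0.38068846]), 'moment': array([-0.01247619,  0.03617489,  0.03040595]), 'finger_gap': 0.9979337693893264}
```

View pics/top0.png

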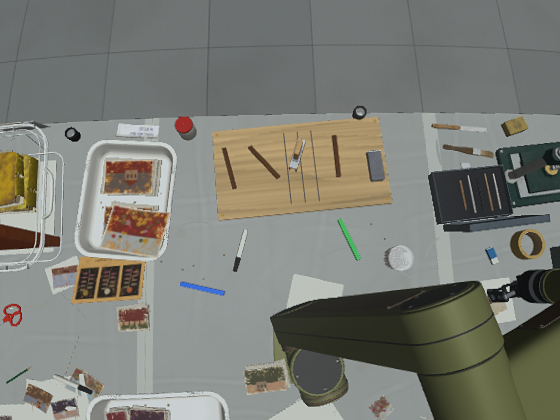

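View pics/side0.png

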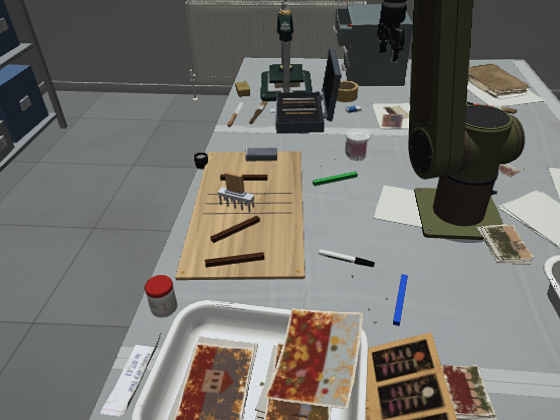

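```bash
cat > h.py <<'E'
import numpy as np,cv2
from scipy.spatial.transform import Rotation as R
from scipy.optimize import least_squares
def KR(p):
    f=210/np.tan(np.radians(p["fovy"])/2)
    K=np.array([[f,0,p["cx"]],[0,f,p["cy"]],[0,0,1]])
    w,x,y,z=p["orientation"]
    Rw=R.from_quat([x,y,z,w]).as_matrix()@np.diag([1,-1,-1])
    return K,Rw
def proj(p,X):
    K,Rw=KR(p); rv=cv2.Rodrigues(Rw.T)[0]; t=-Rw.T@p["eye"]
    return cv2.projectPoints(np.asarray(X,float).reshape(-1,1,3),rv,t,K,p["distortion"])[0].reshape(-1,2)
def unproj(p,uv,z):
    K,Rw=KR(p)
    n=cv2.undistortPoints(np.asarray(uv,float).reshape(-1,1,2),K,p["distortion"]).reshape(-1,2)
    d=np.c_[n,np.ones(len(n))]@Rw.T
    s=(z-p["eye"][2])/d[:,2]
    return p["eye"]+s[:,None]*d
def boxpts(x,y,yaw,z0,L,W,H):
    c=np.array([[a,b,h] for a in(-L/2,L/2) for b in(-W/2,W/2) for h in(0,H)])
    M=R.from_euler('z',yaw).as_matrix()
    return c@M.T+[x,y,z0]
def feat(m):
    c=np.array([m["m10"],m["m01"]])/m["m00"]
    C=np.array([[m["mu20"],m["mu11"]],[m["mu11"],m["mu02"]]])/m["m00"]
    w,v=np.linalg.eigh(C); return c,np.sqrt(w[1]),v[:,1]
def fitbox(obs,dims,z0,x0):
    """obs: list of (pic,mask)"""
    F=[(p,feat(cv2.moments(m.astype(np.uint8),True))) for p,m in obs]
    def res(q):
        r=[]
        for p,(c,s,v) in F:
            h=cv2.convexHull(proj(p,boxpts(*q,z0,*dims)).astype(np.float32))
            c2,s2,v2=feat(cv2.moments(h)); 
            r+=list(c2-c)+[(v[0]*v2[1]-v[1]*v2[0])*20]
        return r
    o=least_squares(res,x0,x_scale=[.1,.1,1],diff_step=1e-4)
    return o.x,np.array(o.fun)
def toboard(b,q):
    c,s=np.cos(b[2]),np.sin(b[2]); dx,dy=q[0]-b[0],q[1]-b[1]
    r=[c*dx+s*dy,-s*dx+c*dy]
    if len(q)>2: r.append((q[2]-b[2]+np.pi/2)%np.pi-np.pi/2)
    return np.array(r)
def fromboard(b,x,y):
    c,s=np.cos(b[2]),np.sin(b[2]); return np.array([b[0]+c*x-s*y,b[1]+s*x+c*y])
E
python3 - <<'E'
from cell import robot,cams
from h import *
P={n:cams.camera(n) for n in("top","side")}
import pickle;pickle.dump(P,open("p0.pkl","wb"))
for n,p in P.items():
    o=cams.outline_of(p,"board_mid")[0]["region"]
    hsv=cv2.cvtColor(p["image"],cv2.COLOR_BGR2HSV)
    print(n,np.median(hsv[o],0))
    for uv in ([(283,170),(250,150),(229,166),(337,150),(372,165)] if n=="top" else [(236,259),(234,228),(250,178),(262,154),(270,230)]): print(uv,hsv[uv[1]-1:uv[1]+2,uv[0]-1:uv[0]+2].reshape(-1,3).mean(0).round())
    m=((hsv[...,0]>10)&(hsv[...,0]<25)&(hsv[...,1]>60)&(hsv[...,2]>120)).astype(np.uint8)
    d=cv2.dilate(o.astype(np.uint8),np.ones((9,9)))
    m=cv2.morphologyEx(m&d,cv2.MORPH_OPEN,np.ones((3,3)))
    cs=max(cv2.findContours(m,0,2)[0],key=cv2.contourArea)
    h=cv2.convexHull(cs); print(h.shape,cv2.contourArea(h),o.sum())
    ap=cv2.approxPolyDP(h,12,True).reshape(-1,2); print(ap)
    w=unproj(p,ap,0.012); print(w.round(4)); print(np.linalg.norm(w-np.roll(w,1,0),axis=1).round(4))
E
```

```text
top [ 19.  95. 170.]
(283, 170) [ 19.  96. 164.]
(250, 150) [ 15. 119. 104.]
(229, 166) [ 12. 129.  81.]
(337, 150) [ 15. 123. 106.]
(372, 165) [108.  25. 113.]
(22, 1, 2) 15111.0 13960
[[378 118]
 [391 202]
 [218 218]
 [213 132]]
[[ 0.731  -0.2675  0.012 ]
 [ 0.4421 -0.2873  0.012 ]
 [ 0.4026  0.2672  0.012 ]
 [ 0.6918  0.2859  0.012 ]]
[0.5548 0.2896 0.5559 0.2898]
side [ 18.  91. 182.]
(236, 259) [ 10. 158.  48.]
(234, 228) [ 10. 158.  60.]
(250, 178) [ 11. 178.  22.]
(262, 154) [110.  32.  97.]
(270, 230) [ 18.  91. 182.]
(17, 1, 2) 13837.0 12188
[[300 152]
 [304 275]
 [176 277]
 [208 153]]
[[ 0.437  -0.283   0.012 ]
 [ 0.3953  0.2657  0.012 ]
 [ 0.6894  0.2903  0.012 ]
 [ 0.7336 -0.2601  0.012 ]]
[0.2975 0.5503 0.2951 0.5522]
```

```bash
cat >> h.py <<'E'
def hullmask(m):
    cs=max(cv2.findContours(m.astype(np.uint8),0,2)[0],key=cv2.contourArea)
    h=cv2.convexHull(cs); z=np.zeros(m.shape[:2],np.uint8); cv2.fillPoly(z,[h],1); return z
def boardmask(p):
    hsv=cv2.cvtColor(p["image"],cv2.COLOR_BGR2HSV)
    m=((hsv[...,0]>10)&(hsv[...,0]<25)&(hsv[...,1]>60)&(hsv[...,2]>120)).astype(np.uint8)
    d=np.zeros_like(m); d[100:230,200:405]=1
    if p["fovy"]<50: d[:]=0; d[145:282,165:310]=1
    return hullmask(cv2.morphologyEx(m&d,cv2.MORPH_OPEN,np.ones((3,3))))
def darkblobs(p,b,zoom=None):
    g=cv2.cvtColor(p["image"],cv2.COLOR_BGR2HSV)
    poly=proj(p,np.c_[[fromboard(b,x,y) for x,y in((-.15,-.28),(.15,-.28),(.15,.28),(-.15,.28))],[.012]*4])
    z=np.zeros(g.shape[:2],np.uint8); cv2.fillPoly(z,[poly.round().astype(np.int32)],1)
    m=((g[...,2]<125)&(g[...,1]>95)&(g[...,0]<22)&(z>0)).astype(np.uint8)
    n,l,s,c=cv2.connectedComponentsWithStats(m)
    return [(l==i,c[i],s[i,4]) for i in range(1,n) if s[i,4]>60]
E
python3 - <<'E'
from h import *
import pickle
P=pickle.load(open("p0.pkl","rb"))
T,S=P["top"],P["side"]
D=(.3,.56,.012)
mt,ms=boardmask(T),boardmask(S)
for o in([(T,mt)],[(S,ms)],[(T,mt),(S,ms)]):
    print(fitbox(o,D,0,[.57,0,-.07*-1]))
b=fitbox([(T,mt),(S,ms)],D,0,[.57,0,.07])[0]
np.save("board.npy",b)
for p in(T,S):
    for m,c,a in darkblobs(p,b):
        w=unproj(p,[c],.02)[0]; print(c.round(1),a,toboard(b,w[:2]).round(4))
E
```

```text
(array([ 5.68215872e-01, -2.16625772e-05,  8.04078049e-02]), array([ 0.00839197, -0.00026635, -0.00174139]))
(array([ 0.56454224, -0.00737635,  0.06134271]), array([3.68070133e-06, 2.74858147e-06, 4.43516625e-06]))
(array([ 0.56594218, -0.00301069,  0.06941458]), array([ 0.96915434,  0.63889162,  0.2085455 , -0.61514871,  1.03956019,
       -0.39116274]))
[335.9 155.6] 198 [ 0.0243 -0.1145]
[263.7 161.9] 206 [0.0239 0.1207]
[228.9 168.3] 198 [0.013  0.2342]
[240.2 180.8] 462 [ 0.0294 -0.0961]
[234.7 229. ] 385 [0.0236 0.1234]
[234.3 259.4] 493 [0.0134 0.2354]
```

```bash
cat >> h.py <<'E'
def rect(p,b,z=.012,hx=.19,hy=.32,s=1000):
    xs=np.arange(hx,-hx,-1/s); ys=np.arange(hy,-hy,-1/s)
    Y,X=np.meshgrid(ys,xs)
    c,sn=np.cos(b[2]),np.sin(b[2])
    W=np.stack([b[0]+c*X-sn*Y,b[1]+sn*X+c*Y,np.full(X.shape,z)],-1)
    uv=proj(p,W).reshape(*X.shape,2).astype(np.float32)
    return cv2.remap(p["image"],uv[...,0],uv[...,1],cv2.INTER_CUBIC)
E
python3 - <<'E'
from h import *
import pickle
P=pickle.load(open("p0.pkl","rb"))
b=np.array([.567,0,.0711]); 
im=np.vstack([rect(P["top"],b)[::1],rect(P["side"],b)])
print(im.shape)
for k in range(2):
    for y in(-.28,-.045,0,.045,.28): cv2.line(im,(int(320-y*1000),380*k+20),(int(320-y*1000),380*k+60),(255,0,255),1)
    for x in(-.15,.15): cv2.line(im,(20,380*k+int(190-x*1000)),(300,380*k+int(190-x*1000)),(255,0,255),1)
cv2.imwrite("pics/rect0.png",cv2.resize(im,None,fx=.79,fy=.79,interpolation=cv2.INTER_AREA))
E
```

```text
(760, 640, 3)
```

View pics/rect0.png

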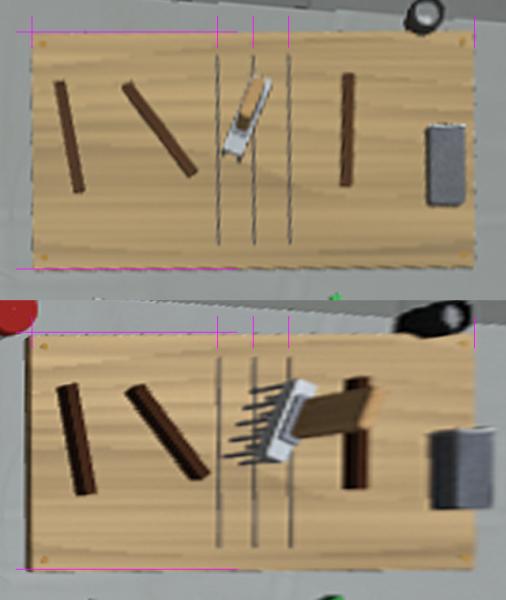

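```bash
cat >> h.py <<'E'
RB=[(.1,.026,.030,.014),(.058,.022,.044,.006),(.05,.016,.050,.059),(.094,.028,0,.03)]
def rakemask(p,q,z0=.012,tines=False):
    z=np.zeros((420*4,560*4),np.uint8)
    for L,W,h,H in RB[:3]:
        uv=proj(p,boxpts(*q,z0+h,L,W,H))
        cv2.fillConvexPoly(z,cv2.convexHull(((uv+.5)*4).round().astype(np.int32)),1)
    if 1:
      for i in range(5):
        for s in(-.011,.011):
            c,sn=np.cos(q[2]),np.sin(q[2]); tx=-.044+.022*i
            uv=proj(p,boxpts(q[0]+c*tx-sn*s,q[1]+sn*tx+c*s,q[2],z0,.006,.006,.03))
            cv2.fillConvexPoly(z,cv2.convexHull(((uv+.5)*4).round().astype(np.int32)),1)
    return cv2.resize(z.astype(np.float32),(560,420),interpolation=cv2.INTER_AREA)
E
python3 - <<'E'
from cell import robot,cams
from h import *
from scipy.optimize import minimize
b=np.array([.566,0,.0711]);np.save("board.npy",b)
P=[cams.camera(n) for n in("top","side")]
M=[]
for p in P:
    o=cams.outline_of(p,"rake")[0]; print(o["position"],o["conf"],o["region"].sum()); M.append(o["region"])
q0=np.r_[fromboard(b,.029,.009),b[2]-.37]
def cost(q,idx):
    s=0
    for i in idx:
        r=rakemask(P[i],q); m=M[i]; s+=1-np.minimum(r,m).sum()/np.maximum(r,m).sum()
    return s
for idx in([0],[1],[0,1]):
    o=min((minimize(cost,q0,args=(idx,),method="Nelder-Mead",options=dict(initial_simplex=[q0,q0+[.008*k,0,0],q0+[0,.008*k,0],q0+[0,0,.1*k]])) for k in(1,-1)),key=lambda o:o.fun)
    print(idx,o.x,o.fun,toboard(b,o.x))
q=o.x; np.save("rake.npy",q)
# sticks
for i,p in enumerate(P):
    for m,c,a in darkblobs(p,b):
        w=unproj(p,[c],.019)[0]
        x,f=fitbox([(p,m)],(.14,.014,.014),.012,[w[0],w[1],b[2]])
        print("stick",i,a,toboard(b,x).round(4),np.abs(f).max().round(2))
    for n,d in(("weight",(.1,.046,.027)),):
        for o in cams.outline_of(p,n)[:1]:
            x,f=fitbox([(p,o["region"])],d,.012,[*fromboard(b,0,-.24),b[2]]);print(n,toboard(b,x).round(4),np.abs(f).max())
im=[]
for p,(r,c) in zip(P,((100,200),(145,165))):
    g=cv2.resize(p["image"][r:r+130,c:c+200],None,fx=3,fy=3,interpolation=cv2.INTER_CUBIC)
    k=cv2.resize((rakemask(p,q)>.5).astype(np.uint8)[r:r+130,c:c+200],None,fx=3,fy=3,interpolation=0)
    cv2.drawContours(g,cv2.findContours(k,0,2)[0],-1,(255,0,255),1); im.append(g)
cv2.imwrite("pics/rk.png",cv2.resize(np.vstack(im),None,fx=.76,fy=.76))
E
```

```text
[296.7, 157.4] 0.73 252
[236.3, 192.1] 0.87 818
[0] [ 0.59926182  0.01353135 -0.31300514] 0.16113340854644775 [ 0.03413905  0.01113424 -0.38410514]
[1] [ 0.59601438  0.0129632  -0.3520547 ] 0.1360294222831726 [ 0.03085946  0.01079822 -0.4231547 ]
[0, 1] [ 0.59556378  0.01468791 -0.33828865] 0.3076549768447876 [ 0.03053252  0.01255059 -0.40938865]
stick 0 199 [ 0.0248 -0.1178 -0.0171] 0.0
stick 0 206 [0.0245 0.118  0.6446] 0.0
stick 0 195 [0.0144 0.2313 0.1794] 0.0
weight [-0.0212 -0.2395 -0.0283] 4.323973428199679e-06
stick 1 462 [ 0.0287 -0.1007  0.1951] 0.0
stick 1 384 [0.0218 0.1178 0.6419] 0.0
stick 1 492 [0.0128 0.2311 0.1789] 0.0
weight [-0.024  -0.2394  0.02  ] 4.151130609322817e-06
```

View pics/rk.png

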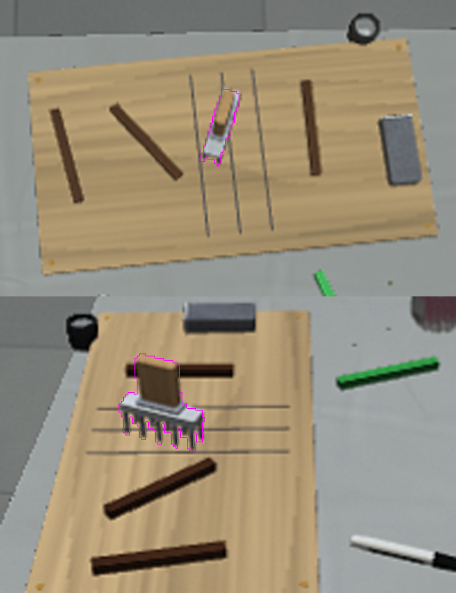

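send_rows(motion="-1 0 0 0 0 0 5; -1 0 -20 0 0 0 5; -1 0 -40 0 0 0 0; -1 0 -45 0 0 0 0; -1 0 -45 0 0 0 0; -1 0 -45 0 0 0 0; -1 0 -45 0 0 0 0; -1 0 -40 0 0 0 0", grip_force=60)

```text
clock: 2.0
eef_pos: [0.449, -0.4506, 0.2312]
tool_rot: [-0.0, 0.76, -0.649, 0.0]
wrist_force: [0.3, -1.1, -0.5]
finger_gap: 0.995
```

```bash
cat >> h.py <<'E'
def ypose(s):
    w,x,y,z=s["tool_rot"]; M=R.from_quat([x,y,z,w]).as_matrix()
    return np.r_[s["eef_pos"],np.arctan2(M[1,0],M[0,0])],M[:,2]
def wrap(a): return (a+np.pi)%(2*np.pi)-np.pi
def plan(cur,way,grip=-1):
    """cur [x,y,z,yaw]; way: list of (target pose, nrows). prints rows, returns the end by rounded rows"""
    cur=np.array(cur,float); k=0
    for t,n in way:
        t=np.array(t,float); c0=cur.copy(); dy=wrap(t[3]-c0[3])
        rows=[]
        for i in range(n):
            g=c0+(np.r_[t[:3]-c0[:3],dy])*(i+1)/n
            d=g-cur; c,s=np.cos(cur[3]),np.sin(cur[3])
            sx=c*d[0]+s*d[1]; sy=s*d[0]-c*d[1]
            r=[round(sx*1000,1),round(sy*1000,1),round(-d[2]*1000,1),round(np.degrees(-wrap(d[3])),2)]
            rows.append(r); a,bb=r[0]/1000,r[1]/1000
            cur=np.r_[cur[0]+c*a+s*bb,cur[1]+s*a-c*bb,cur[2]-r[2]/1000,cur[3]-np.radians(r[3])]
        for r in rows:
            k+=1; print(f"{grip} {r[0]:g} {r[1]:g} {r[2]:g} 0 0 {r[3]:g};","" if k%8 else "\n--")
    print("\nend",cur.round(4)); return cur
E
python3 -c "
from cell import robot
from h import *
s=robot.observe();print(s['q'],s['clock'],ypose(s),s['finger_gap'])"
```

```text
[-7.87265156e-01  4.54960677e-01  1.57498201e-01  1.27294823e+00
  8.57053186e-05  2.19730282e+00] 2.0 (array([ 0.4489681 , -0.45060877,  0.23124114, -1.41377167]), array([ 3.32881014e-04, -2.12693764e-04, -9.99999922e-01])) 0.9947255084936606
```

```bash
python3 -c "
from h import *
q=[.449,-.4506,.2312,-1.4138]
plan(q,[([.5965,.014,.215,-.338+np.pi/2],19),([.5965,.014,.078,-.338+np.pi/2],5)])"
```

```text
-1 -22.9 -11.5 0.9 0 0 -7.98; 
-1 -21.2 -14.6 0.8 0 0 -7.98; 
-1 -18.9 -17.3 0.9 0 0 -7.98; 
-1 -16.3 -19.8 0.8 0 0 -7.98; 
-1 -13.4 -21.9 0.9 0 0 -7.98; 
-1 -10.2 -23.5 0.8 0 0 -7.99; 
-1 -6.8 -24.7 0.9 0 0 -7.98; 
-1 -3.4 -25.5 0.8 0 0 -7.98; 
--
-1 0.2 -25.6 0.9 0 0 -7.98; 
-1 3.8 -25.4 0.8 0 0 -7.98; 
-1 7.2 -24.6 0.9 0 0 -7.98; 
-1 10.6 -23.4 0.8 0 0 -7.98; 
-1 13.8 -21.6 0.9 0 0 -7.98; 
-1 16.6 -19.6 0.8 0 0 -7.98; 
-1 19.2 -17 0.9 0 0 -7.98; 
-1 21.3 -14.3 0.8 0 0 -7.99; 
--
-1 23.1 -11.1 0.9 0 0 -7.98; 
-1 24.5 -7.8 0.8 0 0 -7.98; 
-1 25.2 -4.3 0.9 0 0 -7.98; 
-1 0 -0 27.4 0 0 0; 
-1 0 -0 27.4 0 0 0; 
-1 0 -0 27.4 0 0 0; 
-1 0 -0 27.4 0 0 0; 
-1 0.1 -0 27.4 0 0 0; 
--

end [0.5966 0.014  0.078  1.2328]
```

send_rows(motion="-1 -23 -11.5 1 0 0 -8; -1 -21 -14.5 1 0 0 -8; -1 -19 -17 1 0 0 -8; -1 -16 -20 1 0 0 -8; -1 -13.5 -22 1 0 0 -8; -1 -10 -23.5 1 0 0 -8; -1 -7 -24.5 1 0 0 -8; -1 -3.5 -25.5 1 0 0 -8")

```text
clock: 2.8
eef_pos: [0.5088, -0.2549, 0.2232]
tool_rot: [-0.0, 0.989, -0.145, 0.0]
wrist_force: [0.2, 0.5, 0.1]
finger_gap: 1.0
```

send_rows(motion="-1 0 -25.5 1 0 0 -8; -1 4 -25.5 1 0 0 -8; -1 7 -24.5 1 0 0 -8; -1 10.5 -23.5 1 0 0 -8; -1 14 -21.5 1 0 0 -8; -1 16.5 -19.5 1 0 0 -8; -1 19 -17 1 0 0 -8; -1 21.5 -14.5 1 0 0 -8")

```text
clock: 3.6
eef_pos: [0.57, -0.0591, 0.2153]
tool_rot: [0.0, 0.916, 0.401, 0.0]
wrist_force: [0.7, 0.4, 0.3]
finger_gap: 1.0
```

```bash
cat > go.py <<'E'
import sys
from cell import robot
from h import *
b=np.load("board.npy")
s=robot.observe();q,z=ypose(s);print(q.round(4),z.round(3),s['q'].round(2),s['clock'],s['wrist_force'].round(1),s['finger_gap'])
print("board-frame tcp",toboard(b,q[:2]).round(4),"rakeyaw rel",round(wrap(q[3]-np.pi/2-b[2]),4))
E
cat go.py > g1.py; echo 'plan(q,[([.5965,.014,.19,-.338+np.pi/2],4),([.5965,.014,.078,-.338+np.pi/2],4)])' >> g1.py; python3 g1.py
```

```text
[ 0.57   -0.0591  0.2153  0.8252] [ 0. -0. -1.] [-0.1   0.35 -0.05  1.17 -0.    0.64] 3.6 [0.7 0.4 0.3] 0.9999880697079766
board-frame tcp [-0.0002 -0.0592] rakeyaw rel -0.8167
-1 17.9 -7.5 6.3 0 0 -5.84; 
-1 18.6 -5.7 6.3 0 0 -5.84; 
-1 19.1 -3.7 6.4 0 0 -5.84; 
-1 19.3 -1.8 6.3 0 0 -5.83; 
-1 0 0 28 0 0 -0; 
-1 0 0 28 0 0 -0; 
-1 0 0 28 0 0 -0; 
-1 0 0 28 0 0 -0; 
--

end [0.5965 0.014  0.078  1.2327]
```

send_rows(motion="-1 18 -7.5 6 0 0 -5.8; -1 18.5 -5.5 6 0 0 -5.8; -1 19 -3.5 6 0 0 -5.9; -1 19.5 -2 7 0 0 -5.8; -1 0 0 28 0 0 0; -1 0 0 28 0 0 0; -1 0 0 28 0 0 0; -1 0 0 28 0 0 0")

```text
clock: 4.4
eef_pos: [0.597, 0.0129, 0.0773]
tool_rot: [0.0, 0.818, 0.575, 0.0]
wrist_force: [0.1, 0.1, 0.1]
finger_gap: 1.001
```

```bash
python3 - <<'E'
exec(open("go.py").read())
from cell import cams
p=cams.camera("side"); cv2.imwrite("pics/g.png",cv2.resize(p["image"][80:280,130:330],None,fx=3,fy=3))
E
```

```text
[0.597  0.0129 0.0773 1.2264] [ 0. -0. -1.] [ 0.02  0.48 -0.22  0.87 -0.    0.37] 4.4 [0.1 0.1 0.1] 1.00098812055083
board-frame tcp [0.0318 0.0107] rakeyaw rel -0.4155
```

View pics/g.png

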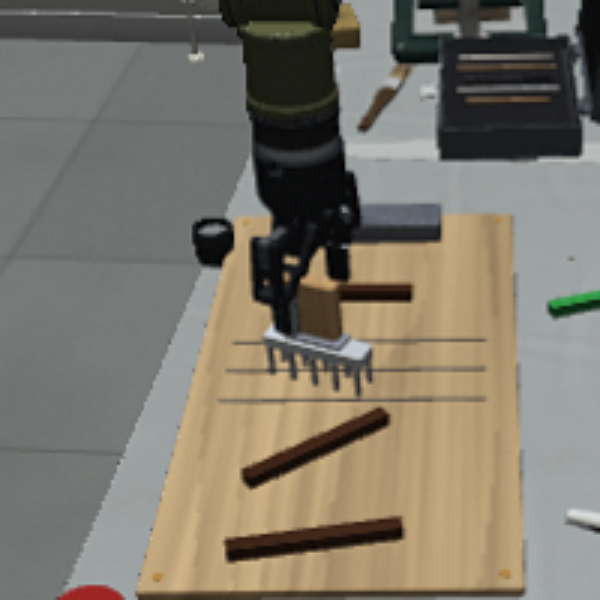

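send_rows(motion="1 0 0 0 0 0 0; 1 0 0 0 0 0 0; 1 0 0 0 0 0 0; 1 0 0 0 0 0 0; 1 0 0 0 0 0 0; 1 0 0 0 0 0 0; 1 0 0 0 0 0 0; 1 0 0 0 0 0 0", grip_force=60)

```text
clock: 5.25
eef_pos: [0.5978, 0.0127, 0.0796]
tool_rot: [0.001, 0.818, 0.575, 0.001]
wrist_force: [-1.7, -1.0, 5.6]
finger_gap: 0.18
```

send_rows(motion="1 0 0 -5 0 0 0; 1 0 0 -10 0 0 0; 1 0 0 -15 0 0 0; 1 0 0 -15 0 0 0; 1 0 0 -10 0 0 0; 1 0 0 -5 0 0 0; 1 0 0 0 0 0 0; 1 0 0 0 0 0 0")

```text
clock: 6.05
eef_pos: [0.5965, 0.0127, 0.1378]
tool_rot: [-0.0, 0.818, 0.575, -0.0]
wrist_force: [-0.8, 0.4, -2.4]
finger_gap: 0.182
```

```bash
cat > lk.py <<'E'
exec(open("go.py").read())
from cell import cams
import sys,time,pickle
tag=sys.argv[1]
P=[cams.camera(n) for n in("top","side")]; pickle.dump(P,open("last.pkl","wb"))
cv2.imwrite(f"pics/{tag}.png",np.vstack([cv2.resize(P[0]["image"][100:225,195:405],None,fx=2.8,fy=2.8,interpolation=2),cv2.resize(P[1]["image"][130:285,155:365],None,fx=2.8*.85,fy=2.8*.85,interpolation=2)[:, :588] if 0 else cv2.resize(P[1]["image"][140:280,155:365],(588,392),interpolation=2)])[:742])
E
python3 lk.py l1
```

```text
[0.5965 0.0127 0.1378 1.2261] [-0.001 -0.    -1.   ] [ 0.02  0.43 -0.13  1.01  0.    0.37] 6.05 [-0.8  0.4 -2.4] 0.18202131335636523
board-frame tcp [0.0313 0.0105] rakeyaw rel -0.4158
```

View pics/l1.png

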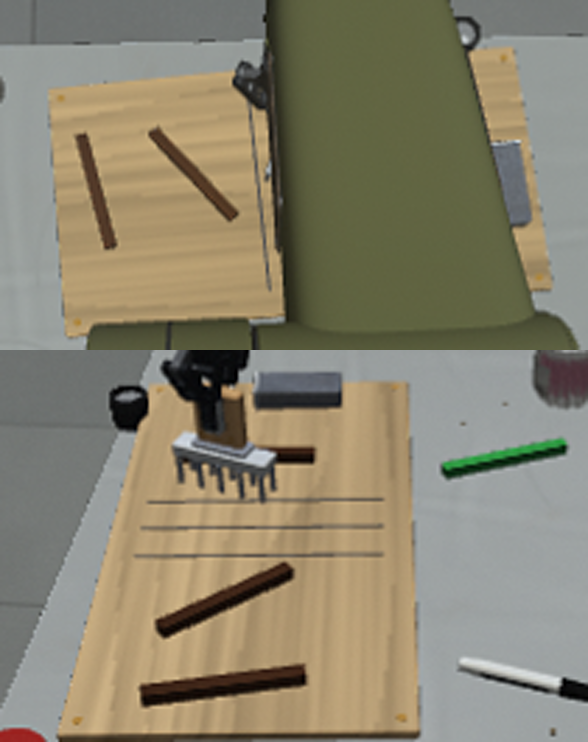

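```bash
cat >> h.py <<'E'
def bt(b,x,y,z,yaw=0): return [*fromboard(b,x,y),z,b[2]+yaw+np.pi/2]
E
cat > pl.py <<'E'
exec(open("go.py").read())
way=eval(sys.argv[1]); plan(q,[(bt(b,*t),n) for t,n in way],1)
E
python3 pl.py '[((.0245,-.162,.1378),6),((.0245,-.162,.083),2)]'
```

```text
[0.5962 0.0128 0.1375 1.2262] [-0.002 -0.    -1.   ] [ 0.02  0.43 -0.13  1.01 -0.    0.37] 6.15 [ 0.3  0.3 -2.3] 0.17532555011283793
board-frame tcp [0.031  0.0106] rakeyaw rel -0.4157
1 -26.8 10.6 -0.1 0 0 -3.97; 
1 -27.4 8.8 -0 0 0 -3.97; 
1 -27.9 6.8 -0.1 0 0 -3.97; 
1 -28.4 4.9 -0 0 0 -3.97; 
1 -28.6 2.8 -0.1 0 0 -3.97; 
1 -28.8 0.9 -0 0 0 -3.97; 
1 -0 0 27.4 0 0 0; 
1 -0 0 27.4 0 0 0; 
--

end [ 0.6019 -0.1598  0.083   1.6419]
```

send_rows(motion="1 -27 10.5 0 0 0 -4; 1 -27.5 9 0 0 0 -4; 1 -28 7 0 0 0 -4; 1 -28.5 5 0 0 0 -4; 1 -28.5 3 0 0 0 -4; 1 -29 1 0 0 0 -4; 1 0 0 20 0 0 0; 1 0 0 20 0 0 0")

```text
clock: 6.95
eef_pos: [0.6037, -0.1619, 0.0978]
tool_rot: [0.0, 0.681, 0.732, 0.0]
wrist_force: [0.1, 1.1, -2.7]
finger_gap: 0.179
```

```bash
python3 lk.py l2;python3 pl.py '[((.0245,-.158,.083),2),((.0245,-.100,.083),6),((.0245,-.066,.083),8)]'
```

```text
[ 0.6037 -0.1619  0.0978  1.6431] [ 0.001 -0.    -1.   ] [-0.26  0.51 -0.11  0.95  0.   -0.33] 6.95 [ 0.1  1.1 -2.7] 0.1794697102136459
board-frame tcp [ 0.0261 -0.1641] rakeyaw rel 0.0012
[ 0.6003 -0.1601  0.0947  1.6443] [-0.007  0.002 -1.   ] [-0.26  0.51 -0.12  0.95  0.   -0.33] 7.05 [-0.   0.7 -2.1] 0.17859264044322343
board-frame tcp [ 0.0229 -0.1622] rakeyaw rel 0.0024
1 2.1 0.8 5.8 0 0 0.07; 
1 2 0.8 5.9 0 0 0.07; 
1 9.7 0 -0 0 0 -0; 
1 9.6 0 -0 0 0 -0; 
1 9.7 0 -0 0 0 -0; 
1 9.7 0 -0 0 0 -0; 
1 9.7 0 -0 0 0 -0; 
1 9.6 0 -0 0 0 -0; 
--
1 4.3 0 -0 0 0 -0; 
1 4.2 0 -0 0 0 -0; 
1 4.3 0 -0 0 0 -0; 
1 4.2 0 -0 0 0 -0; 
1 4.3 0 -0 0 0 -0; 
1 4.2 0 -0 0 0 -0; 
1 4.3 0 -0 0 0 -0; 
1 4.2 0 -0 0 0 -0; 
--

end [ 0.5951 -0.0641  0.083   1.6418]
```

View pics/l2.png

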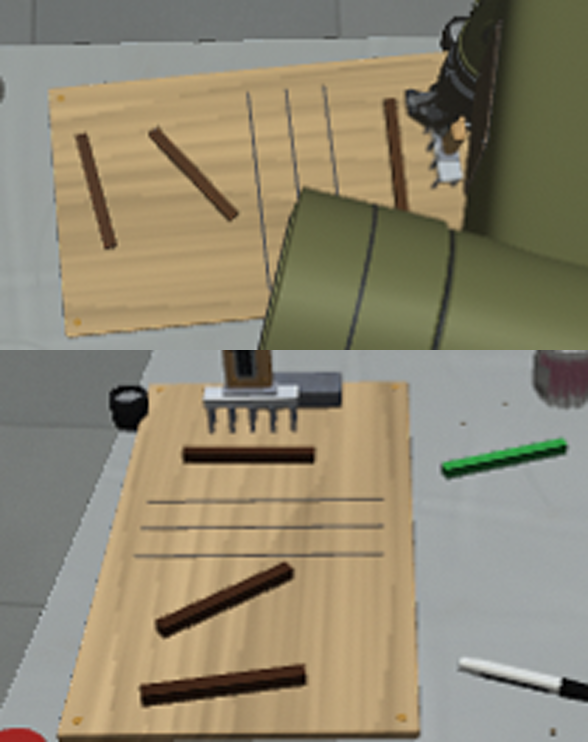

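send_rows(motion="1 1 0 6 0 0 0; 1 2 0 6 0 0 0; 1 6 0 0 0 0 0; 1 8 0 0 0 0 0; 1 8 0 0 0 0 0; 1 8 0 0 0 0 0; 1 8 0 0 0 0 0; 1 8 0 0 0 0 0")

```text
clock: 7.85
eef_pos: [0.5998, -0.1108, 0.0866]
tool_rot: [0.0, 0.68, 0.733, 0.0]
wrist_force: [-0.9, 0.0, -1.5]
finger_gap: 0.177
```

```bash
python3 lk.py l3;python3 pl.py '[((.0245,-.070,.083),6),((.0245,-.066,.083),2)]'
```

```text
[ 0.5998 -0.1108  0.0866  1.6453] [ 0. -0. -1.] [-0.18  0.49 -0.17  0.91 -0.   -0.26] 7.85 [-0.9  0.  -1.5] 0.17676724899205526
board-frame tcp [ 0.0259 -0.1129] rakeyaw rel 0.0034
[ 0.5995 -0.1102  0.0864  1.6465] [-0.     0.001 -1.   ] [-0.18  0.49 -0.17  0.91  0.   -0.26] 7.95 [-0.2 -0.2 -2.4] 0.18324118304164422
board-frame tcp [ 0.0256 -0.1123] rakeyaw rel 0.0046
1 7.1 -0.2 0.6 0 0 0.04; 
1 7 -0.1 0.5 0 0 0.05; 
1 7.1 -0.2 0.6 0 0 0.04; 
1 7 -0.2 0.6 0 0 0.05; 
1 7.1 -0.1 0.5 0 0 0.04; 
1 7 -0.2 0.6 0 0 0.05; 
1 2 -0 -0 0 0 -0; 
1 2 -0 -0 0 0 -0; 
--

end [ 0.5951 -0.0641  0.083   1.6418]
```

View pics/l3.png

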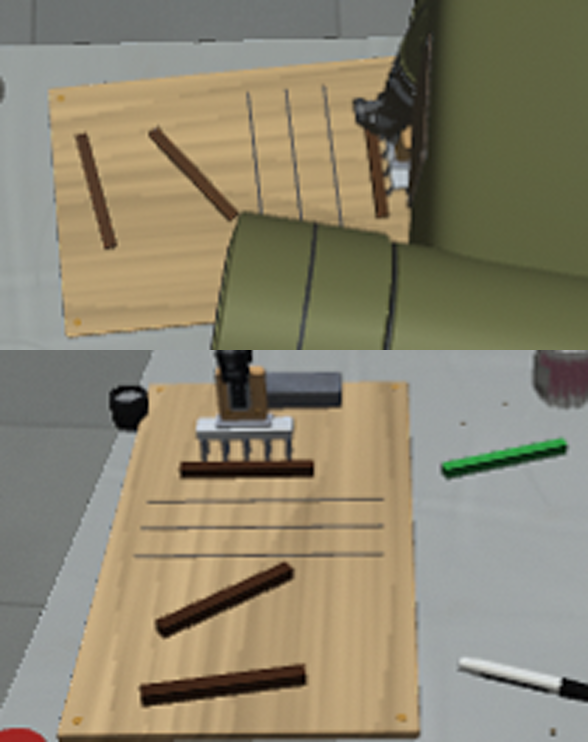

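send_rows(motion="1 7 0 1 0 0 0; 1 7 0 1 0 0 0; 1 7 0 1 0 0 0; 1 7 0 0 0 0 0; 1 7 0 0 0 0 0; 1 5 0 0 0 0 0; 1 3 0 0 0 0 0; 1 2 0 0 0 0 0")

```text
clock: 8.75
eef_pos: [0.5964, -0.0664, 0.0834]
tool_rot: [0.0, 0.68, 0.733, -0.0]
wrist_force: [0.0, -0.4, -3.0]
finger_gap: 0.18
```

```bash
cat >> lk.py <<'E'
for i,p in enumerate(P):
    for m,c,a in darkblobs(p,b):
        if a<250 and i==1 or a<150: print("small",i,c.round(),a); continue
        w=unproj(p,[c],.019)[0]
        x,f=fitbox([(p,m)],(.14,.014,.014),.012,[w[0],w[1],b[2]])
        print("stick","top side".split()[i],a,toboard(b,x).round(4))
E
python3 lk.py l4
```

```text
[ 0.5964 -0.0664  0.0834  1.6453] [ 0. -0. -1.] [-0.11  0.48 -0.2   0.89 -0.   -0.19] 8.75 [ 0.  -0.4 -3. ] 0.18042478672466825
board-frame tcp [ 0.0256 -0.0684] rakeyaw rel 0.0034
stick top 207 [0.0242 0.1179 0.6468]
stick top 191 [0.0134 0.2311 0.1796]
small 0 [316. 164.] 146
small 1 [241. 166.] 168
stick side 337 [ 0.0211 -0.0492 -0.0031]
stick side 385 [0.0219 0.1179 0.6427]
stick side 493 [0.0129 0.2311 0.1784]
```

View pics/l4.png

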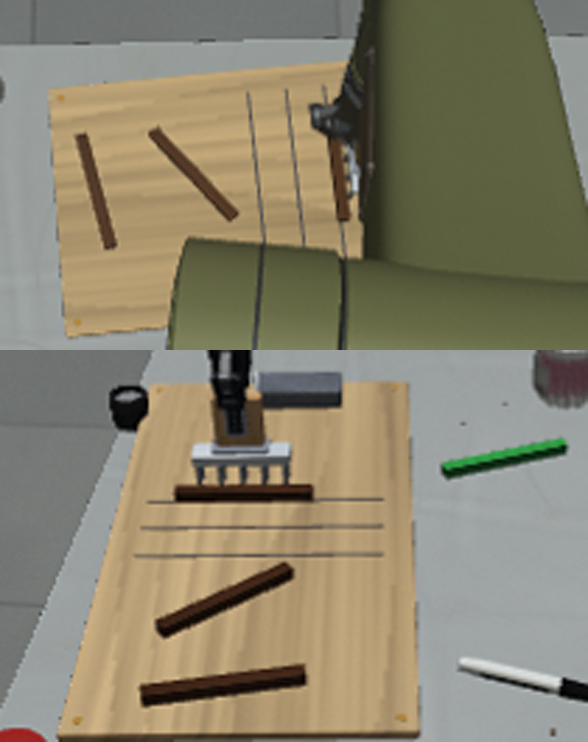

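send_rows(motion="1 2 0 0 0 0 0; 1 1.5 0 0 0 0 0; 1 0 0 0 0 0 0; 1 -6 0 0 0 0 0; 1 -9 0 0 0 0 0; 1 0 0 -20 0 0 0; 1 0 0 -25 0 0 0; 1 5 0 -10 0 0 0")

```text
clock: 9.65
eef_pos: [0.5984, -0.0747, 0.1405]
tool_rot: [0.002, 0.681, 0.732, 0.001]
wrist_force: [0.0, 0.1, -1.7]
finger_gap: 0.179
```

```bash
python3 lk.py l5;python3 pl.py '[((.004,.144,.1378,.643),8),((.004,.144,.084,.643),3)]'
```

```text
[ 0.5984 -0.0747  0.1405  1.6433] [ 0.004 -0.001 -1.   ] [-0.12  0.44 -0.11  1.02 -0.   -0.2 ] 9.65 [ 0.   0.1 -1.7] 0.1790152339963736
board-frame tcp [ 0.027  -0.0768] rakeyaw rel 0.0014
stick top 194 [ 0.0215 -0.0448  0.0071]
stick top 204 [0.0242 0.1179 0.6458]
stick top 191 [0.0134 0.2311 0.1796]
stick side 307 [ 0.0213 -0.0459 -0.0034]
stick side 386 [0.0219 0.1178 0.6428]
stick side 493 [0.0129 0.2311 0.1784]
[ 0.5983 -0.0734  0.14    1.645 ] [ 0.004 -0.    -1.   ] [-0.12  0.44 -0.11  1.02  0.   -0.2 ] 9.75 [-0.2 -0.4 -1.1] 0.18023213090150755
board-frame tcp [ 0.027  -0.0755] rakeyaw rel 0.0031
1 27.4 -2.8 0.3 0 0 -4.58; 
1 27.6 -0.6 0.3 0 0 -4.59; 
1 27.6 1.6 0.2 0 0 -4.58; 
1 27.3 3.8 0.3 0 0 -4.58; 
1 26.9 6 0.3 0 0 -4.59; 
1 26.4 8.1 0.3 0 0 -4.58; 
1 25.6 10.2 0.3 0 0 -4.58; 
1 24.8 12.2 0.2 0 0 -4.58; 
--
1 -0 0 17.9 0 0 -0; 
1 -0 0 18 0 0 -0; 
1 -0 0 17.9 0 0 -0; 

end [0.5597 0.1439 0.084  2.2848]
```

View pics/l5.png

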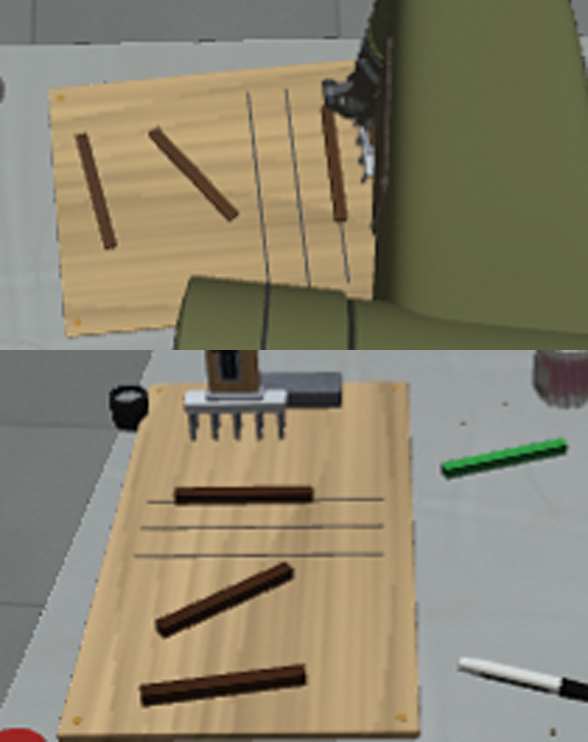

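send_rows(motion="1 27.5 -3 0 0 0 -4.6; 1 27.5 -0.5 0 0 0 -4.6; 1 27.5 1.5 0 0 0 -4.6; 1 27.5 4 0 0 0 -4.6; 1 27 6 0 0 0 -4.6; 1 26.5 8 0 0 0 -4.6; 1 25.5 10 0 0 0 -4.6; 1 25 12 0 0 0 -4.5")

```text
clock: 10.55
eef_pos: [0.5563, 0.1449, 0.1369]
tool_rot: [-0.001, 0.414, 0.91, -0.001]
wrist_force: [1.3, -0.1, -1.6]
finger_gap: 0.178
```

send_rows(motion="1 0 0 0 0 0 0; 1 0 0 15 0 0 0; 1 0 0 15 0 0 0; 1 0 0 10 0 0 0; 1 0 0 5 0 0 0; 1 0 0 0 0 0 0; 1 0 0 0 0 0 0; 1 0 0 0 0 0 0")

```text
clock: 11.35
eef_pos: [0.5581, 0.1442, 0.094]
tool_rot: [0.001, 0.415, 0.91, 0.0]
wrist_force: [-0.3, -0.1, -1.4]
finger_gap: 0.179
```

```bash
python3 lk.py l6;python3 pl.py '[((.010,.136,.083,.643),2),((.015,.056,.083,0),14),((.015,.021,.083,0),8)]'
```

```text
[0.5581 0.1442 0.094  2.2853] [ 0.001  0.    -1.   ] [ 0.25  0.43 -0.25  0.88 -0.   -0.46] 11.35 [-0.3 -0.1 -1.4] 0.1788826820969341
board-frame tcp [0.0023 0.1444] rakeyaw rel 0.6434
stick top 189 [ 0.0251 -0.0451  0.0145]
stick top 187 [0.0154 0.2319 0.1735]
small 1 [223. 192.] 78
small 1 [239. 211.] 169
small 1 [218. 237.] 108
stick side 491 [0.0128 0.2311 0.1777]
[0.558  0.1443 0.094  2.2855] [ 0.001  0.    -1.   ] [ 0.25  0.43 -0.25  0.88 -0.   -0.46] 11.45 [ 0.  -1.2 -2. ] 0.1799312127053868
board-frame tcp [0.0023 0.1445] rakeyaw rel 0.6436
1 -5.7 0.5 5.5 0 0 0.02; 
1 -5.7 0.6 5.5 0 0 0.01; 
1 -4.8 -3.1 -0 0 0 2.63; 
1 -4.9 -3 -0 0 0 2.63; 
1 -5.1 -2.6 -0 0 0 2.64; 
1 -5.1 -2.5 -0 0 0 2.63; 
1 -5.3 -2.2 -0 0 0 2.63; 
1 -5.4 -2 -0 0 0 2.63; 
--
1 -5.5 -1.7 -0 0 0 2.63; 
1 -5.5 -1.5 -0 0 0 2.63; 
1 -5.6 -1.2 -0 0 0 2.64; 
1 -5.6 -0.9 -0 0 0 2.63; 
1 -5.7 -0.7 -0 0 0 2.63; 
1 -5.7 -0.4 -0 0 0 2.63; 
1 -5.8 -0.2 -0 0 0 2.63; 
1 -5.7 0.1 -0 0 0 2.64; 
--
1 -4.4 -0 -0 0 0 -0; 
1 -4.3 -0 -0 0 0 -0; 
1 -4.4 -0 -0 0 0 -0; 
1 -4.4 -0 -0 0 0 -0; 
1 -4.4 -0 -0 0 0 -0; 
1 -4.3 -0 -0 0 0 -0; 
1 -4.4 -0 -0 0 0 -0; 
1 -4.4 -0 -0 0 0 -0; 
--

end [0.5795 0.022  0.083  1.6418]
```

View pics/l6.png

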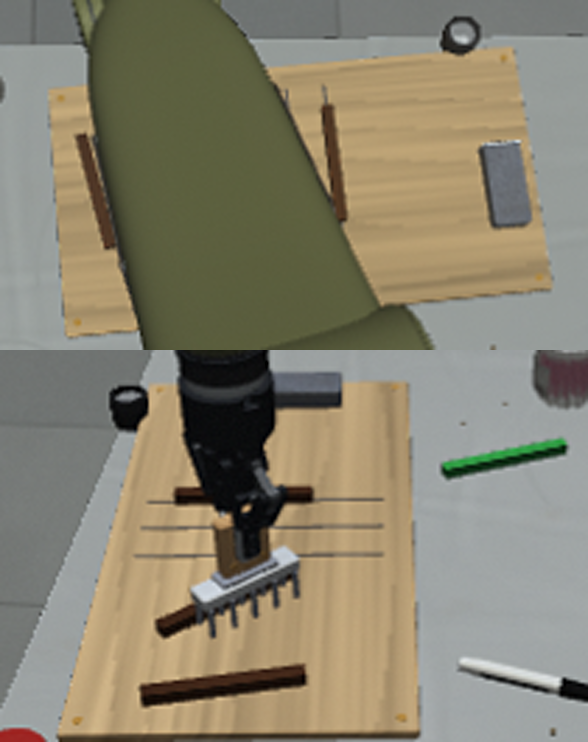

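send_rows(motion="1 0 0 6 0 0 0; 1 0 0 5 0 0 0; 1 -6 0.5 0 0 0 0; 1 -5.5 0.5 0 0 0 0; 1 -5 -3 0 0 0 2.6; 1 -5 -3 0 0 0 2.6; 1 -5 -2.5 0 0 0 2.6; 1 -5 -2.5 0 0 0 2.7")

```text
clock: 12.25
eef_pos: [0.5697, 0.113, 0.0824]
tool_rot: [0.0, 0.498, 0.867, 0.0]
wrist_force: [-0.4, -1.0, -1.2]
finger_gap: 0.18
```

```bash
python3 lk.py l7;python3 pl.py '[((.015,.056,.083,0),10),((.015,.021,.083,0),8)]'
```

```text
[0.5697 0.113  0.0824 2.1   ] [ 0.001  0.    -1.   ] [ 0.2   0.45 -0.25  0.86 -0.   -0.33] 12.25 [-0.4 -1.  -1.2] 0.1796995903783074
board-frame tcp [0.0117 0.1125] rakeyaw rel 0.4581
stick top 193 [0.0136 0.2312 0.1805]
small 1 [224. 192.] 87
small 1 [258. 192.] 102
small 1 [238. 206.] 171
small 1 [215. 229.] 99
stick side 492 [0.0128 0.2311 0.1775]
[0.5696 0.1127 0.0824 2.1011] [ 0.001 -0.    -1.   ] [ 0.2   0.45 -0.26  0.86 -0.   -0.33] 12.35 [ 1.2 -0.3 -2.5] 0.1813989118843511
board-frame tcp [0.0116 0.1121] rakeyaw rel 0.4592
1 -5.2 -2.2 -0.1 0 0 2.63; 
1 -5.3 -1.9 -0 0 0 2.63; 
1 -5.3 -1.7 -0.1 0 0 2.63; 
1 -5.4 -1.5 -0 0 0 2.63; 
1 -5.5 -1.2 -0.1 0 0 2.64; 
1 -5.6 -0.9 -0 0 0 2.63; 
1 -5.6 -0.7 -0.1 0 0 2.63; 
1 -5.6 -0.4 -0.1 0 0 2.63; 
--
1 -5.6 -0.2 -0 0 0 2.63; 
1 -5.6 0.1 -0.1 0 0 2.63; 
1 -4.4 -0 0 0 0 0; 
1 -4.4 -0 0 0 0 0; 
1 -4.3 -0 0 0 0 0; 
1 -4.4 -0 0 0 0 0; 
1 -4.4 -0 0 0 0 0; 
1 -4.4 -0 0 0 0 0; 
--
1 -4.3 -0 0 0 0 0; 
1 -4.4 -0 0 0 0 0; 

end [0.5795 0.022  0.083  1.6419]
```

View pics/l7.png

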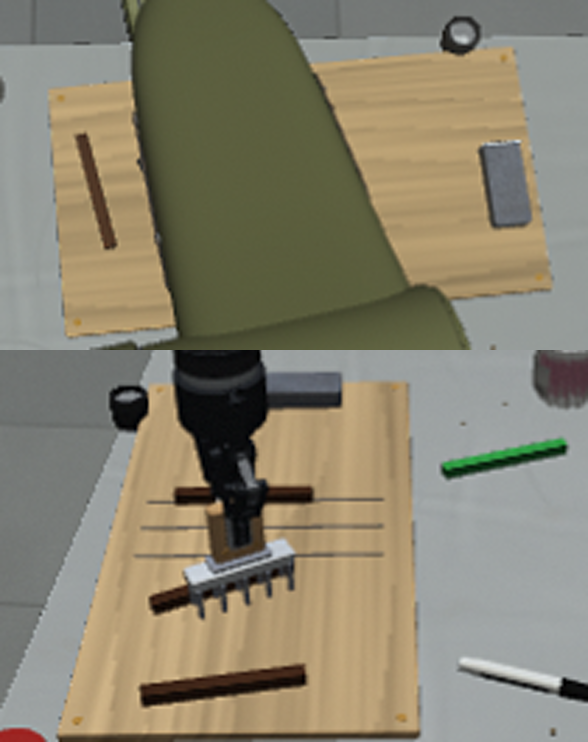

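send_rows(motion="1 -5 -2 0 0 0 2.6; 1 -5.5 -2 0 0 0 2.6; 1 -5.5 -1.5 0 0 0 2.6; 1 -5.5 -1.5 0 0 0 2.6; 1 -5.5 -1 0 0 0 2.7; 1 -5.5 -1 0 0 0 2.7; 1 -5.5 -0.5 0 0 0 2.6; 1 -5.5 -0.5 0 0 0 2.6")

```text
clock: 13.15
eef_pos: [0.576, 0.0691, 0.0824]
tool_rot: [0.0, 0.647, 0.763, 0.0]
wrist_force: [0.2, -0.1, -1.4]
finger_gap: 0.18
```

```bash
python3 lk.py l8;python3 pl.py '[((.015,.056,.083,0),2),((.015,.021,.083,0),6)]'
```

```text
[0.576  0.0691 0.0824 1.7351] [ 0.001  0.    -1.   ] [ 0.12  0.45 -0.26  0.86  0.   -0.05] 13.15 [ 0.2 -0.1 -1.4] 0.17965445768381696
board-frame tcp [0.0149 0.0682] rakeyaw rel 0.0932
stick top 192 [0.0136 0.2312 0.1804]
stick side 366 [ 0.0197 -0.0385  0.0208]
small 1 [216. 213.] 79
stick side 493 [0.0129 0.2311 0.1784]
[0.5759 0.0687 0.0824 1.7359] [ 0. -0. -1.] [ 0.12  0.45 -0.26  0.86 -0.   -0.05] 13.25 [-0.6  0.1 -1.6] 0.18333066626523312
board-frame tcp [0.0148 0.0678] rakeyaw rel 0.094
1 -5.9 -0.4 -0.3 0 0 2.69; 
1 -5.9 -0.2 -0.3 0 0 2.69; 
1 -5.8 -0 0 0 0 0; 
1 -5.9 -0 0 0 0 0; 
1 -5.8 -0 0 0 0 0; 
1 -5.8 -0 0 0 0 0; 
1 -5.9 -0 0 0 0 0; 
1 -5.8 -0 0 0 0 0; 
--

end [0.5795 0.022  0.083  1.642 ]
```

View pics/l8.png

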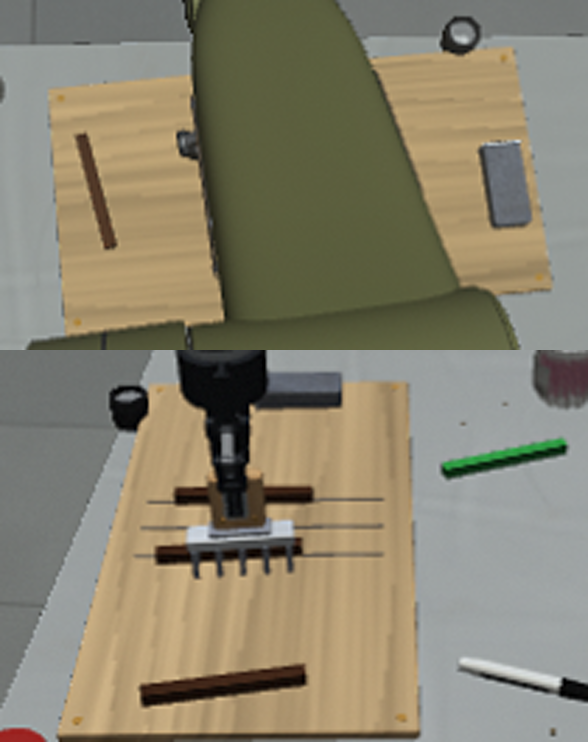

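send_rows(motion="1 -6 0 0 0 0 2.7; 1 -6 0 0 0 0 2.6; 1 -6 0 0 0 0 0; 1 -6 0 0 0 0 0; 1 -6 0 0 0 0 0; 1 -6 0 0 0 0 0; 1 -5 0 0 0 0 0; 1 -3 0 0 0 0 0")

```text
clock: 14.05
eef_pos: [0.5796, 0.0248, 0.0823]
tool_rot: [-0.0, 0.681, 0.732, -0.0]
wrist_force: [1.2, 1.2, -2.6]
finger_gap: 0.179
```

```bash
python3 lk.py l9
```

```text
[0.5796 0.0248 0.0823 1.643 ] [-0. -0. -1.] [ 0.04  0.45 -0.26  0.86 -0.   -0.03] 14.05 [ 1.2  1.2 -2.6] 0.17926972908515892
board-frame tcp [0.0153 0.0238] rakeyaw rel 0.0011
stick top 191 [0.0139 0.2313 0.1799]
stick side 287 [ 0.0241 -0.0666  0.033 ]
small 1 [218. 202.] 66
stick side 493 [0.0129 0.2311 0.1784]
```

View pics/l9.png

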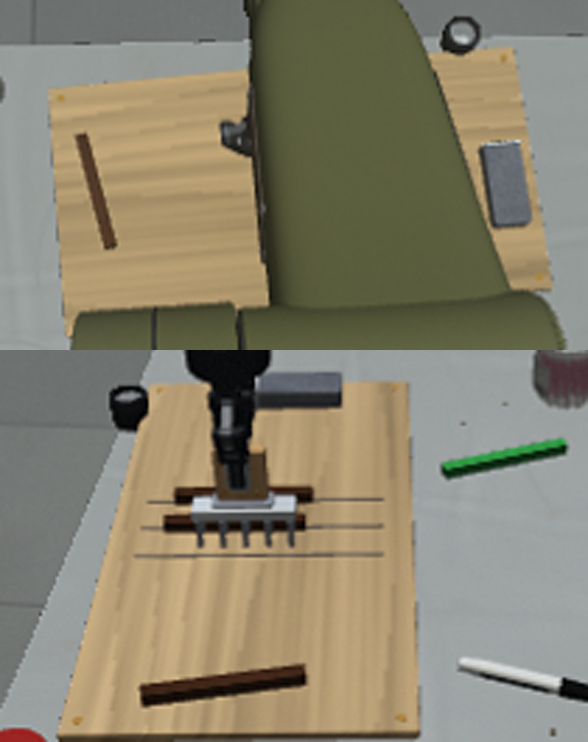

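send_rows(motion="1 -2 0 0 0 0 0; 1 0 0 0 0 0 0; 1 6 0 0 0 0 0; 1 10 0 0 0 0 0; 1 0 0 -20 0 0 0; 1 5 0 -25 0 0 0; 1 30 0 -10 0 0 0; 1 40 0 0 0 0 0")

```text
clock: 14.95
eef_pos: [0.5747, 0.1149, 0.1397]
tool_rot: [0.001, 0.682, 0.731, 0.002]
wrist_force: [0.8, 0.8, -1.8]
finger_gap: 0.186
```

```bash
python3 lk.py l10;python3 pl.py '[((.007,.264,.1378,.18),6),((.007,.264,.083,.18),5)]'
```

```text
[0.5747 0.1149 0.1397 1.6409] [ 0.005  0.001 -1.   ] [ 0.2   0.41 -0.16  1.   -0.    0.13] 14.95 [ 0.8  0.8 -1.8] 0.18614874183842978
board-frame tcp [0.0169 0.114 ] rakeyaw rel -0.001
stick top 193 [0.0136 0.2312 0.1805]
stick side 389 [ 0.0245 -0.0526 -0.067 ]
stick side 493 [0.0129 0.2311 0.1784]
[0.5731 0.1193 0.138  1.649 ] [ 0.001  0.003 -1.   ] [ 0.2   0.41 -0.16  1.    0.    0.13] 15.05 [ 0.1 -0.7 -2.2] 0.1799969152653851
board-frame tcp [0.0156 0.1185] rakeyaw rel 0.0071
1 24.3 -1.3 0 0 0 -1.65; 
1 24.2 -0.5 0.1 0 0 -1.65; 
1 24.3 0.1 0 0 0 -1.65; 
1 24.3 0.9 0.1 0 0 -1.66; 
1 24.2 1.5 -0 0 0 -1.65; 
1 24.2 2.3 0 0 0 -1.65; 
1 0 -0 11 0 0 0; 
1 0 -0 10.9 0 0 0; 
--
1 0 -0 11 0 0 0; 
1 0 -0 11 0 0 0; 
1 0 -0 10.9 0 0 0; 

end [0.5543 0.2638 0.083  1.8219]
```

View pics/l10.png

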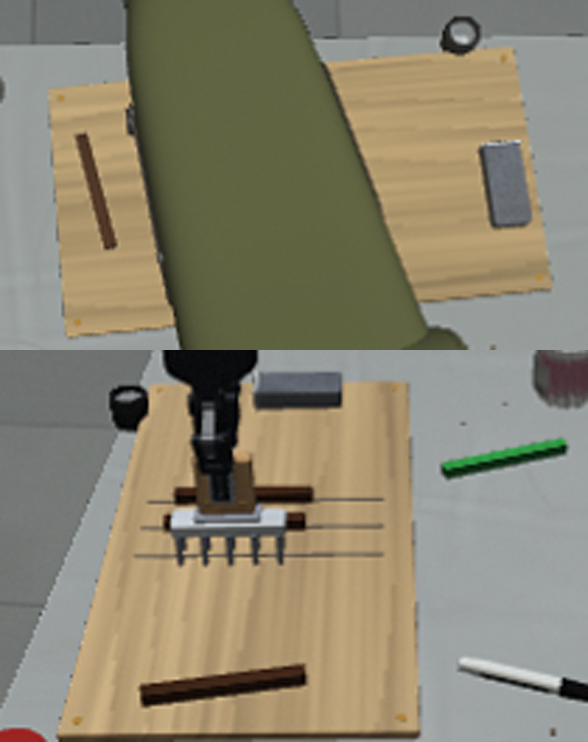

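send_rows(motion="1 24.5 -1.5 0 0 0 -1.6; 1 24 -0.5 0 0 0 -1.6; 1 24.5 0 0 0 0 -1.7; 1 24 1 0 0 0 -1.7; 1 24 1.5 0 0 0 -1.7; 1 24 2.5 0 0 0 -1.6; 1 0 0 10 0 0 0; 1 0 0 10 0 0 0")

```text
clock: 15.85
eef_pos: [0.5549, 0.2588, 0.1167]
tool_rot: [0.0, 0.615, 0.789, -0.0]
wrist_force: [0.0, 0.3, -2.1]
finger_gap: 0.182
```

send_rows(motion="1 0 0 10 0 0 0; 1 0 0 5 0 0 0; 1 0 0 5 0 0 0; 1 0 0 0 0 0 0; 1 0 0 0 0 0 0; 1 0 0 0 0 0 0; 1 0 0 0 0 0 0; 1 0 0 0 0 0 0")

```text
clock: 16.65
eef_pos: [0.5555, 0.2584, 0.0977]
tool_rot: [0.0, 0.615, 0.788, 0.0]
wrist_force: [-0.2, 0.7, -2.3]
finger_gap: 0.179
```

```bash
python3 lk.py l11;python3 pl.py '[((.007,.260,.083,.18),2),((.009,.220,.083,.07),7),((.01,.180,.083,0),7),((.01,.067,.083,0),16)]'
```

```text
[0.5555 0.2584 0.0977 1.8161] [ 0.001  0.    -1.   ] [ 0.44  0.49 -0.15  0.93  0.    0.19] 16.65 [-0.2  0.7 -2.3] 0.1788025934798945
board-frame tcp [0.0079 0.2585] rakeyaw rel 0.1742
stick top 193 [0.0273 0.0004 0.0083]
stick top 197 [ 0.0226 -0.0448  0.0047]
small 1 [256. 191.] 120
small 1 [252. 201.] 153
small 1 [235. 240.] 230
small 1 [210. 263.] 85
[0.5554 0.2584 0.0975 1.8161] [ 0.  0. -1.] [ 0.44  0.49 -0.15  0.93 -0.    0.19] 16.75 [ 0.5 -0.6 -2.3] 0.17682673591790354
board-frame tcp [0.0078 0.2585] rakeyaw rel 0.1742
1 0.8 -0.3 7.3 0 0 -0.17; 
1 0.8 -0.2 7.2 0 0 -0.16; 
1 -5.7 -0.7 0 0 0 0.9; 
1 -5.6 -0.7 0 0 0 0.9; 
1 -5.7 -0.6 0 0 0 0.9; 
1 -5.7 -0.4 0 0 0 0.9; 
1 -5.7 -0.4 0 0 0 0.9; 
1 -5.8 -0.3 0 0 0 0.9; 
--
1 -5.7 -0.2 0 0 0 0.9; 
1 -5.7 -0.3 0 0 0 0.57; 
1 -5.7 -0.2 0 0 0 0.58; 
1 -5.7 -0.1 0 0 0 0.57; 
1 -5.7 -0.1 0 0 0 0.57; 
1 -5.7 -0 0 0 0 0.58; 
1 -5.8 0 0 0 0 0.57; 
1 -5.7 0.1 0 0 0 0.57; 
--
1 -7.1 -0 0 0 0 0; 
1 -7 -0 0 0 0 0; 
1 -7.1 -0 0 0 0 0; 
1 -7 -0 0 0 0 0; 
1 -7.1 -0 0 0 0 0; 
1 -7.1 -0 0 0 0 0; 
1 -7 -0 0 0 0 0; 
1 -7.1 -0 0 0 0 0; 
--
1 -7 -0 0 0 0 0; 
1 -7.1 -0 0 0 0 0; 
1 -7.1 -0 0 0 0 0; 
1 -7 -0 0 0 0 0; 
1 -7.1 -0 0 0 0 0; 
1 -7 -0 0 0 0 0; 
1 -7.1 -0 0 0 0 0; 
1 -7.1 -0 0 0 0 0; 
--

end [0.5712 0.0675 0.083  1.6419]
```

View pics/l11.png

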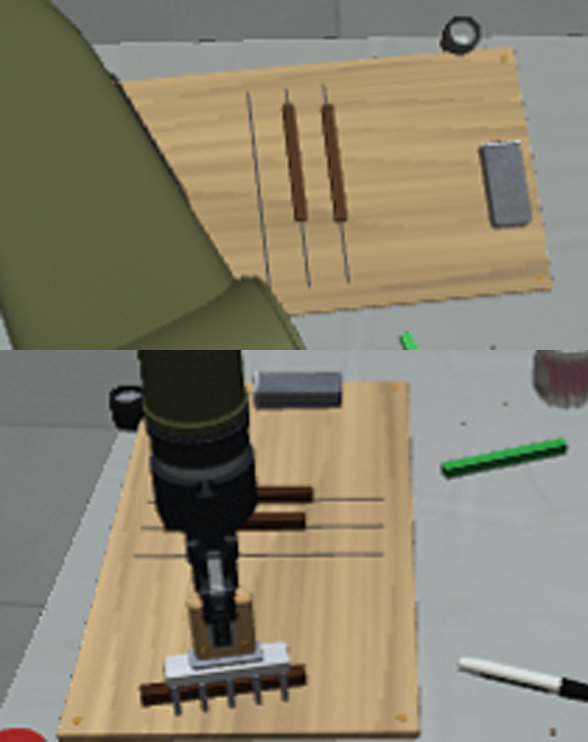

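send_rows(motion="1 3 0 0 0 0 0; 1 0 0 8 0 0 0; 1 0 0 7 0 0 0; 1 -6 -0.5 0 0 0 0; 1 -6 -0.5 0 0 0 0.9; 1 -6 -0.5 0 0 0 0.9; 1 -6 -0.5 0 0 0 0.9; 1 -6 -0.5 0 0 0 0.9")

```text
clock: 17.55
eef_pos: [0.5591, 0.2308, 0.0826]
tool_rot: [0.0, 0.64, 0.768, 0.0]
wrist_force: [0.6, 0.1, -2.7]
finger_gap: 0.183
```

send_rows(motion="1 -6 0 0 0 0 0.9; 1 -6 0 0 0 0 0.9; 1 -6 0 0 0 0 0.9; 1 -6 0 0 0 0 0.9; 1 -6 0 0 0 0 0.9; 1 -6 0 0 0 0 0.9; 1 -6 0 0 0 0 0.9; 1 -6 0 0 0 0 0")

```text
clock: 18.35
eef_pos: [0.5649, 0.1833, 0.0823]
tool_rot: [-0.0, 0.681, 0.732, -0.0]
wrist_force: [0.8, 0.2, -1.3]
finger_gap: 0.18
```

```bash
python3 lk.py l12;python3 pl.py '[((.01,.067,.083,0),16)]'
```

```text
[0.5649 0.1833 0.0823 1.6428] [-0. -0. -1.] [ 0.31  0.47 -0.22  0.88 -0.    0.24] 18.35 [ 0.8  0.2 -1.3] 0.18026943597224662
board-frame tcp [0.0119 0.1829] rakeyaw rel 0.0009
stick top 196 [0.027  0.0004 0.0069]
stick top 197 [ 0.0226 -0.0448  0.0047]
small 1 [254. 192.] 150
small 1 [219. 201.] 82
small 1 [252. 201.] 159
small 1 [238. 224.] 188
small 1 [213. 240.] 65
[0.5649 0.1828 0.0823 1.6423] [-0.    -0.001 -1.   ] [ 0.31  0.47 -0.22  0.88 -0.    0.24] 18.45 [ 0.2  0.5 -2.4] 0.1797338986417782
board-frame tcp [0.0118 0.1824] rakeyaw rel 0.0004
1 -7.2 -0.1 -0 0 0 0; 
1 -7.2 -0.1 -0.1 0 0 0; 
1 -7.2 -0.2 -0 0 0 0; 
1 -7.3 -0.1 -0.1 0 0 0.01; 
1 -7.2 -0.1 -0 0 0 -0; 
1 -7.2 -0.1 -0.1 0 0 -0; 
1 -7.2 -0.1 -0 0 0 -0; 
1 -7.2 -0.1 -0.1 0 0 0; 
--
1 -7.2 -0.2 -0 0 0 0; 
1 -7.2 -0.1 -0.1 0 0 0; 
1 -7.3 -0.1 -0 0 0 0; 
1 -7.2 -0.1 -0.1 0 0 0.01; 
1 -7.2 -0.1 -0 0 0 -0; 
1 -7.2 -0.1 -0 0 0 -0; 
1 -7.2 -0.2 -0.1 0 0 -0; 
1 -7.2 -0.1 -0 0 0 0; 
--

end [0.5712 0.0676 0.083  1.6419]
```

View pics/l12.png

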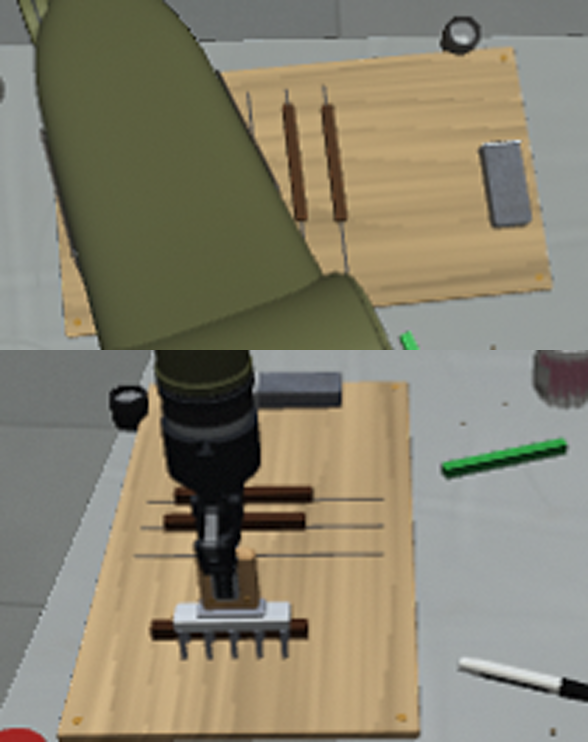

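send_rows(motion="1 -7 0 0 0 0 0; 1 -8 0 0 0 0 0; 1 -8 0 0 0 0 0; 1 -8 0 0 0 0 0; 1 -8 0 0 0 0 0; 1 -8 0 0 0 0 0; 1 -8 0 0 0 0 0; 1 -8 0 0 0 0 0")

```text
clock: 19.25
eef_pos: [0.5695, 0.1203, 0.0823]
tool_rot: [-0.0, 0.681, 0.732, -0.0]
wrist_force: [0.1, -0.1, -1.8]
finger_gap: 0.176
```

send_rows(motion="1 -8 0 0 0 0 0; 1 -8 0 0 0 0 0; 1 -8 0 0 0 0 0; 1 -8 0 0 0 0 0; 1 -7 0 0 0 0 0; 1 -5 0 0 0 0 0; 1 -4 0 0 0 0 0; 1 -3 0 0 0 0 0")

```text
clock: 20.05
eef_pos: [0.5732, 0.0698, 0.0823]
tool_rot: [-0.0, 0.681, 0.732, 0.0]
wrist_force: [-0.1, 1.1, -1.7]
finger_gap: 0.183
```

```bash
python3 lk.py l13
```

```text
[0.5732 0.0698 0.0823 1.6431] [-0.  0. -1.] [ 0.12  0.45 -0.26  0.86  0.    0.05] 20.05 [-0.1  1.1 -1.7] 0.18308772419859273
board-frame tcp [0.0121 0.0692] rakeyaw rel 0.0013
stick side 506 [ 0.0252 -0.0288  0.1129]
```

View pics/l13.png

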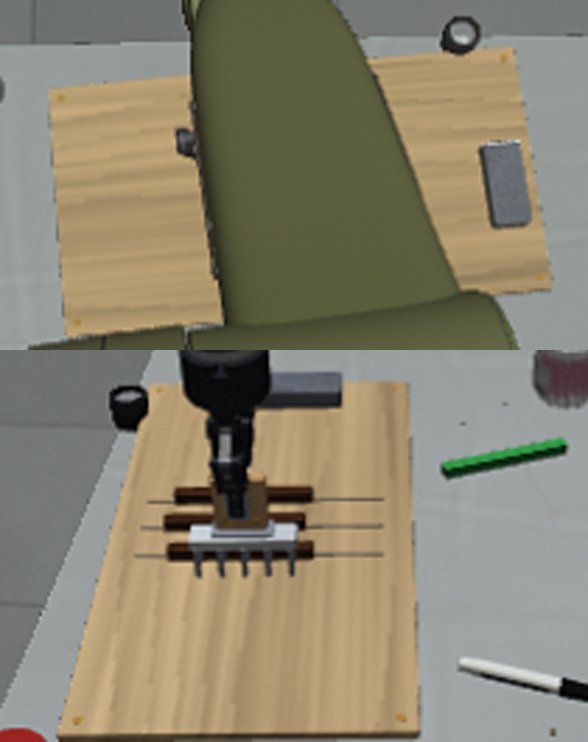

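send_rows(motion="1 -2.5 0 0 0 0 0; 1 0 0 0 0 0 0; 1 6 0 0 0 0 0; 1 15 0 0 0 0 0; 1 25 0 0 0 0 0; 1 30 0 0 0 0 0; 1 25 0 0 0 0 0; 1 10 0 0 0 0 0")

```text
clock: 20.95
eef_pos: [0.5649, 0.1818, 0.0824]
tool_rot: [-0.0, 0.68, 0.733, 0.001]
wrist_force: [0.1, 0.2, -0.9]
finger_gap: 0.18
```

send_rows(motion="1 5 0 0 0 0 0; 1 0 0 0 0 0 0; 1 0 0 0 0 0 0; 1 0 0 0 0 0 0; 1 0 0 1 0 0 0; 1 0 0 1 0 0 0; 1 0 0 0 0 0 0; 1 0 0 0 0 0 0")

```text
clock: 21.75
eef_pos: [0.5649, 0.1831, 0.0802]
tool_rot: [-0.0, 0.681, 0.732, -0.0]
wrist_force: [0.7, -0.9, -1.5]
finger_gap: 0.178
```

```bash
python3 lk.py l14
```

```text
[0.5649 0.1831 0.0802 1.643 ] [-0. -0. -1.] [ 0.31  0.47 -0.22  0.87  0.    0.24] 21.75 [ 0.7 -0.9 -1.5] 0.17804376336026792
board-frame tcp [0.0119 0.1827] rakeyaw rel 0.0011
stick top 196 [0.027  0.0004 0.0069]
stick top 197 [ 0.0226 -0.0448  0.0047]
small 1 [254. 191.] 149
stick side 504 [ 0.0219  0.0592 -0.3035]
small 1 [252. 201.] 158
```

View pics/l14.png

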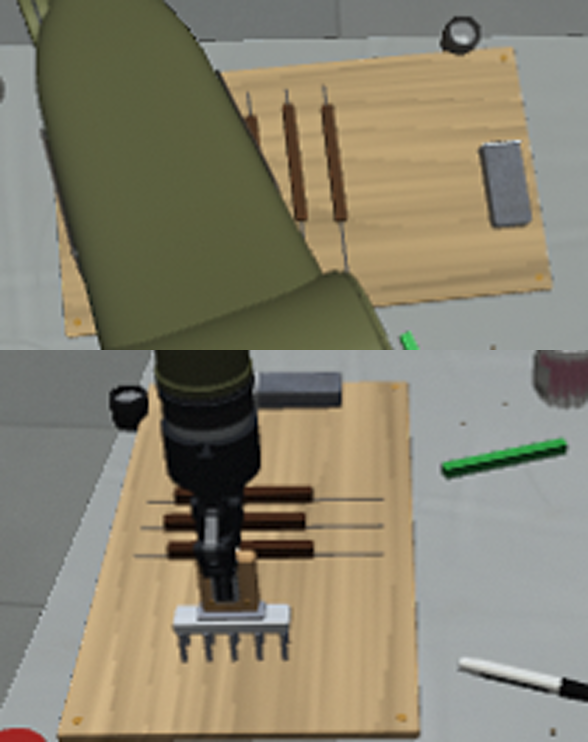

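send_rows(motion="1 0 0 0.5 0 0 0; 1 0 0 0.5 0 0 0; 1 0 0 0.5 0 0 0; 1 0 0 0.5 0 0 0; 1 0 0 0 0 0 0; 1 0 0 0 0 0 0; 1 0 0 0 0 0 0; 1 0 0 0 0 0 0")

```text
clock: 22.65
eef_pos: [0.565, 0.1834, 0.0797]
tool_rot: [0.0, 0.681, 0.732, 0.0]
wrist_force: [-4.2, 0.5, 7.7]
finger_gap: 0.177
```

send_rows(motion="1 0 0 -1 0 0 0; 1 0 0 0 0 0 0; 0.4 0 0 0 0 0 0; 0.2 0 0 0 0 0 0; 0 0 0 0 0 0 0; -0.5 0 0 0 0 0 0; -1 0 0 0 0 0 0; -1 0 0 0 0 0 0")

```text
clock: 23.45
eef_pos: [0.565, 0.1833, 0.0792]
tool_rot: [-0.0, 0.681, 0.732, -0.0]
wrist_force: [0.6, 0.6, -0.2]
finger_gap: 0.978
```

send_rows(motion="-1 0 0 0 0 0 0; -1 0 0 0 0 0 0; -1 0 0 -10 0 0 0; -1 0 0 -20 0 0 0; -1 0 0 -30 0 0 0; -1 0 0 -40 0 0 0; -1 0 0 -40 0 0 0; -1 0 0 -20 0 0 0")

```text
clock: 24.25
eef_pos: [0.5664, 0.1838, 0.2443]
tool_rot: [0.002, 0.681, 0.732, 0.003]
wrist_force: [-0.5, 0.1, 0.9]
finger_gap: 1.0
```

```bash
python3 lk.py l15
```

```text
[0.5664 0.1838 0.2443 1.6433] [ 0.006  0.002 -1.   ] [0.31 0.37 0.06 1.25 0.   0.24] 24.25 [-0.5  0.1  0.9] 0.9997689691434745
board-frame tcp [0.0135 0.1833] rakeyaw rel 0.0014
small 0 [299. 150.] 118
stick top 198 [ 0.0223 -0.0449  0.006 ]
stick side 304 [ 0.0213 -0.046   0.0003]
stick side 353 [ 0.0254 -0.0011 -0.0085]
stick side 666 [0.0174 0.0727 0.2417]
```

View pics/l15.png

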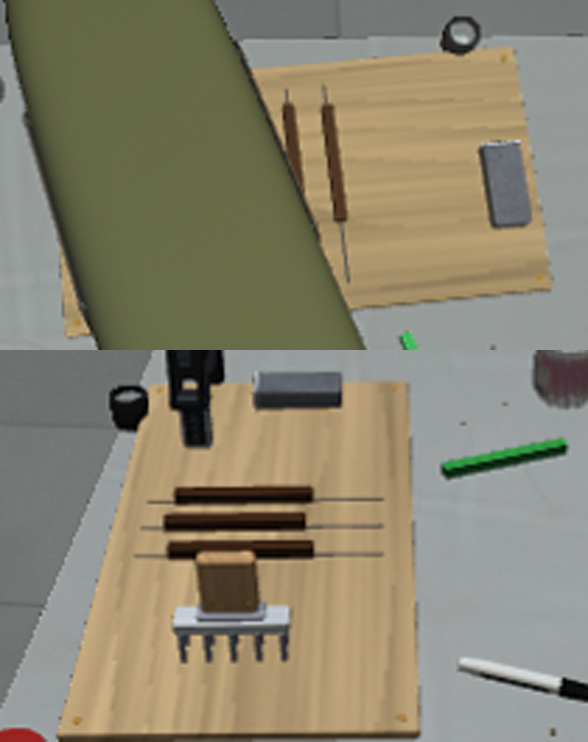

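send_rows(motion="-1 -20 -10 0 0 0 0; -1 -40 -20 0 0 0 0; -1 -45 -20 0 0 0 0; -1 -45 -20 0 0 0 0; -1 -45 -20 0 0 0 0; -1 -45 -20 0 0 0 0; -1 -45 -20 0 0 0 0; -1 -45 -20 0 0 0 0")

```text
clock: 25.15
eef_pos: [0.4375, -0.158, 0.2385]
tool_rot: [-0.001, 0.681, 0.732, -0.0]
wrist_force: [0.9, -1.1, -1.1]
finger_gap: 1.003
```

send_rows(motion="-1 -45 -10 0 0 0 0; -1 -45 -10 0 0 0 0; -1 -40 0 0 0 0 0; -1 -20 0 0 0 0 0; -1 0 0 0 0 0 0; -1 0 0 0 0 0 0; -1 0 0 0 0 0 0; -1 0 0 0 0 0 0")

```text
clock: 25.95
eef_pos: [0.4302, -0.3062, 0.2393]
tool_rot: [-0.0, 0.68, 0.733, 0.0]
wrist_force: [-0.5, 0.2, -0.8]
finger_gap: 0.998
```

```bash
python3 lk.py l16; python3 - <<'E'
from h import *
import pickle
from scipy.optimize import minimize
from cell import cams
b=np.load("board.npy")
for n in("top","side"):
    p=cams.camera(n)
    for o in cams.outline_of(p,"rake")[:1]:
        M=o["region"]; q0=np.r_[fromboard(b,.012,.183),b[2]]
        f=lambda q:1-np.minimum(rakemask(p,q),M).sum()/np.maximum(rakemask(p,q),M).sum()
        r=minimize(f,q0,method="Nelder-Mead",options=dict(initial_simplex=[q0,q0+[.008,0,0],q0+[0,.008,0],q0+[0,0,.1]]))
        print("rake",n,toboard(b,r.x).round(4),r.fun)
    for o in cams.outline_of(p,"weight")[:1]:
        x,_=fitbox([(p,o["region"])],(.1,.046,.027),.012,[*fromboard(b,0,-.24),b[2]]);print("weight",toboard(b,x).round(4))
    print("jar",cams.outline_of(p,"jar")[0]["position"])
E
```

```text
[ 0.4302 -0.3062  0.2393  1.6452] [-0.     0.001 -1.   ] [-0.62  0.26 -0.11  1.2   0.   -0.69] 25.95 [-0.5  0.2 -0.8] 0.9982273667836676
board-frame tcp [-0.1572 -0.2958] rakeyaw rel 0.0033
stick top 196 [0.0275 0.0003 0.0078]
stick top 198 [ 0.0229 -0.0449  0.0035]
stick top 194 [0.018  0.0451 0.0097]
stick side 306 [ 0.021  -0.0459 -0.0016]
stick side 353 [ 0.0254 -0.0011 -0.0085]
stick side 664 [0.0172 0.0727 0.2449]
rake top [ 0.012   0.1825 -0.0103] 0.11832374334335327
weight [-0.02   -0.239   0.0248]
jar [185.4, 129.4]
rake side [0.01   0.183  0.0514] 0.11241418123245239
weight [-0.0233 -0.2399  0.0338]
jar [166.4, 294.5]
```

View pics/l16.png

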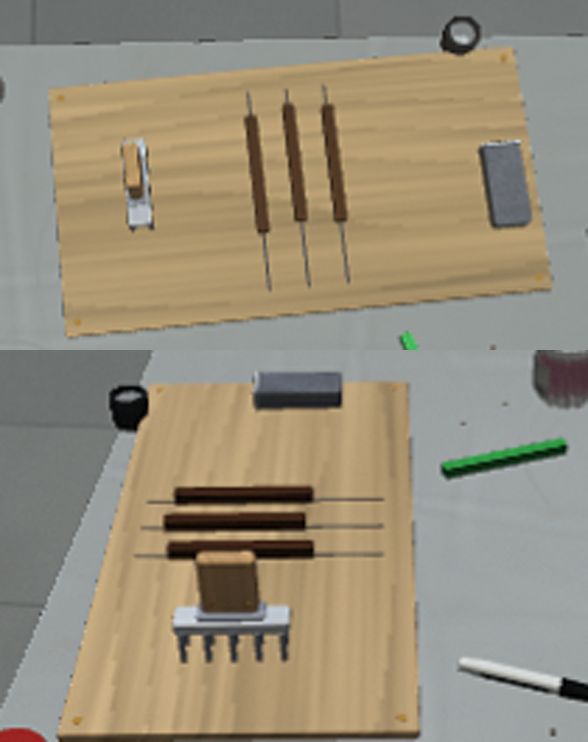

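All three sticks cover their lines, the rake stands at board y = +0.183 m, and the weight and jar are where they started. I'm handing the job in.

```bash
python3 -c "
from cell import robot
print(robot.finish_job())"
```

```text
the job is handed in; nothing more can be done
None
```

I picked up the rake, pushed each stick onto its own line with it, stood it on its tines on the board and drew the arm clear. I handed the job in at about 26 s of the 56 s allowed; no verdict was reported.

The last checks, from pictures taken just before handing in:

| Item | Measured (board frame) | Required |
|---|---|---|
| Stick on the -45 mm line | y = -44.9 mm (top), -45.9 mm (side) | -55 to -35 mm |
| Stick on the middle line | y = +0.3 mm (top), -1.1 mm (side) | -10 to +10 mm |
| Stick on the +45 mm line | y = +45.1 mm (top) | +35 to +55 mm |
| Stick position lengthwise | 17 to 28 mm from the middle | within 80 mm |
| Stick angle to the lines | 0.01 rad or less | below 0.12 rad |
| Rake | upright, y = +183 mm | over 105 mm to one side |

- **Weight and jar:** the weight was unmoved within about 3 mm. The jar's pixel position shifted by about 2 px or less, which is within the networks' scatter.
- **Disagreements:** the side camera's fit of the stick on the +45 mm line (y = 72.7 mm, 0.24 rad) disagreed with the top view. I set it aside because the rake's grip stood in front of that stick; in the picture it lies along its line. The two cameras also differed by about 0.06 rad on the rake's heading, which is not judged.
- **Not measured:** I judged the rake's uprightness only from the pictures. I did not measure the contact force between robot and sticks, but the fingers stayed well above the sticks throughout.

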